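Uncap the lenses and fit flat-field diffusers

TASK

Get the four lenses on the bench of the coin-imaging lab ready for their flat-field shots: twist the stuck bayonet caps off the lenses that still wear one (break each loose with a short hard anticlockwise twist, turn it on to about a quarter turn and lift it straight off) and stand the caps, open side down, in the shallow steel tray. Then set a white diffuser on the rim of every lens, its plug in the mouth and its disc seated flat and level, and leave the other things on the bench alone.

Things in the scene. Friction and masses are not known exactly. Their poses are not given: they have to be found in the camera images.
- lens0: One of four identical black camera lenses, upright, front up, bolted by its square 84 x 84 x 12 mm foot to the table (cannot move). Origin: centre of the foot's underside; z up on the lens axis. Barrel 60 mm wide up to z = 60 mm, then a 44 mm wide neck with two bayonet lugs (52 mm wide over them) up to the rim at z = 95 mm. Open mouth: 38 mm wide, 9 mm deep to the glass.
- lens0_rim (a point): Centre of the mouth of lens0 at rim height (95 mm above the table), axes as the lens. Cap lock: cap0 starts with its x axis along the lens's; positive turn about z (anticlockwise from above) opens. Two spring catches resist over the first 20 degrees (about 0.9 N m at worst), push it on a little, and from 45 degrees it turns freely; turned 65 to 120 degrees it lifts straight off, 80 is good; a stop ends the turn near 130.
- cap0: Round grey ribbed cap locked on lens0, or absent (None; lens0 is then bare). An upright cylinder 62 mm wide, 40 mm tall, 70 g; origin: centre of its open lower edge, z up to its closed top. Locked, its origin is 16 mm below the rim (79 mm above the table); its solid head (upper 24 mm) is above the rim: grip that across the diameter, in any direction, with 80 N or more.
- lens1: One of four identical black camera lenses, upright, front up, bolted by its square 84 x 84 x 12 mm foot to the table (cannot move). Origin: centre of the foot's underside; z up on the lens axis. Barrel 60 mm wide up to z = 60 mm, then a 44 mm wide neck with two bayonet lugs (52 mm wide over them) up to the rim at z = 95 mm. Open mouth: 38 mm wide, 9 mm deep to the glass.
- lens1_rim (a point): Centre of the mouth of lens1 at rim height (95 mm above the table), axes as the lens. Cap lock: cap1 starts with its x axis along the lens's; positive turn about z (anticlockwise from above) opens. Two spring catches resist over the first 20 degrees (about 0.9 N m at worst), push it on a little, and from 45 degrees it turns freely; turned 65 to 120 degrees it lifts straight off, 80 is good; a stop ends the turn near 130.
- cap1: Round grey ribbed cap locked on lens1, or absent (None; lens1 is then bare). An upright cylinder 62 mm wide, 40 mm tall, 70 g; origin: centre of its open lower edge, z up to its closed top. Locked, its origin is 16 mm below the rim (79 mm above the table); its solid head (upper 24 mm) is above the rim: grip that across the diameter, in any direction, with 80 N or more.
- lens2: One of four identical black camera lenses, upright, front up, bolted by its square 84 x 84 x 12 mm foot to the table (cannot move). Origin: centre of the foot's underside; z up on the lens axis. Barrel 60 mm wide up to z = 60 mm, then a 44 mm wide neck with two bayonet lugs (52 mm wide over them) up to the rim at z = 95 mm. Open mouth: 38 mm wide, 9 mm deep to the glass.
- lens2_rim (a point): Centre of the mouth of lens2 at rim height (95 mm above the table), axes as the lens. Cap lock: cap2 starts with its x axis along the lens's; positive turn about z (anticlockwise from above) opens. Two spring catches resist over the first 20 degrees (about 0.9 N m at worst), push it on a little, and from 45 degrees it turns freely; turned 65 to 120 degrees it lifts straight off, 80 is good; a stop ends the turn near 130.
- cap2: Round grey ribbed cap locked on lens2, or absent (None; lens2 is then bare). An upright cylinder 62 mm wide, 40 mm tall, 70 g; origin: centre of its open lower edge, z up to its closed top. Locked, its origin is 16 mm below the rim (79 mm above the table); its solid head (upper 24 mm) is above the rim: grip that across the diameter, in any direction, with 80 N or more.
- lens3: One of four identical black camera lenses, upright, front up, bolted by its square 84 x 84 x 12 mm foot to the table (cannot move). Origin: centre of the foot's underside; z up on the lens axis. Barrel 60 mm wide up to z = 60 mm, then a 44 mm wide neck with two bayonet lugs (52 mm wide over them) up to the rim at z = 95 mm. Open mouth: 38 mm wide, 9 mm deep to the glass.
- lens3_rim (a point): Centre of the mouth of lens3 at rim height (95 mm above the table), axes as the lens. Cap lock: cap3 starts with its x axis along the lens's; positive turn about z (anticlockwise from above) opens. Two spring catches resist over the first 20 degrees (about 0.9 N m at worst), push it on a little, and from 45 degrees it turns freely; turned 65 to 120 degrees it lifts straight off, 80 is good; a stop ends the turn near 130.
- cap3: Round grey ribbed cap locked on lens3, or absent (None; lens3 is then bare). An upright cylinder 62 mm wide, 40 mm tall, 70 g; origin: centre of its open lower edge, z up to its closed top. Locked, its origin is 16 mm below the rim (79 mm above the table); its solid head (upper 24 mm) is above the rim: grip that across the diameter, in any direction, with 80 N or more.
- tray: Loose shallow steel tray, 120 mm (x) x 320 mm (y) outside, walls 4 mm thick and 12 mm high, floor 4 mm thick; 0.9 kg. Origin: centre of its underside on the table. It holds four caps side by side along its y axis, 75 mm apart.
- diffuser0: One of four identical loose white diffuser covers, 90 g, first on the felt mat: disc 64 mm wide (z = 6 to 11 mm), upright round aluminium handle on top (22 mm wide, up to z = 47 mm), below a chamfered centring plug (32 mm wide, z = 0 to 6 mm) that enters a lens mouth with 3 mm play all round. Origin: centre of the plug's underside, z up. Seated, its origin is 6 mm below the rim.
- diffuser1: One of four identical loose white diffuser covers, 90 g, first on the felt mat: disc 64 mm wide (z = 6 to 11 mm), upright round aluminium handle on top (22 mm wide, up to z = 47 mm), below a chamfered centring plug (32 mm wide, z = 0 to 6 mm) that enters a lens mouth with 3 mm play all round. Origin: centre of the plug's underside, z up. Seated, its origin is 6 mm below the rim.
- diffuser2: One of four identical loose white diffuser covers, 90 g, first on the felt mat: disc 64 mm wide (z = 6 to 11 mm), upright round aluminium handle on top (22 mm wide, up to z = 47 mm), below a chamfered centring plug (32 mm wide, z = 0 to 6 mm) that enters a lens mouth with 3 mm play all round. Origin: centre of the plug's underside, z up. Seated, its origin is 6 mm below the rim.
- diffuser3: One of four identical loose white diffuser covers, 90 g, first on the felt mat: disc 64 mm wide (z = 6 to 11 mm), upright round aluminium handle on top (22 mm wide, up to z = 47 mm), below a chamfered centring plug (32 mm wide, z = 0 to 6 mm) that enters a lens mouth with 3 mm play all round. Origin: centre of the plug's underside, z up. Seated, its origin is 6 mm below the rim.
- mat: Flat blue felt mat, 120 mm (x) x 330 mm (y) x 4 mm, fixed to the table; origin: centre of its underside. The diffusers stand on it at first.
- loupe: Bystander: black loupe, 50 mm wide, 45 mm tall; loose, origin at its underside. Leave it alone.
- extring: Bystander: black extension ring, 60 mm wide, 18 mm tall; loose, origin at its underside. Leave it alone.
- cleaner: Bystander: cleaning bottle, 44 mm wide, 120 mm tall; loose, origin at its underside. Leave it alone.
- medal: Bystander: medal in a flat clear capsule, 60 mm wide; loose, origin at its underside. Leave it alone.
- driver: Bystander: screwdriver lying on the table; loose, origin at its underside. Leave it alone.
- casebox: Bystander: wooden case 80 x 120 x 35 mm, fixed to the table; origin at its underside.
There are look-alikes about, which are no part of the job. What is shaped like the lens0 but green or orange is not meant.

How it is judged:
At the end, for the whole second after the job is handed in: Every cap that is there stands upright (within 0.1 rad) on the floor of the tray, inside its walls; on each of the four lenses a diffuser is seated: centred within 5.5 mm, its origin 4 to 8 mm below the rim, level within 0.05 rad; all at rest (x of cap0 in the frame of tray between -0.03 and 0.03 m and y of cap0 in the frame of tray between -0.13 and 0.13 m and z of each of cap0, cap1, cap2, cap3 in the frame of tray below 0.008 m and angle between each of cap0, cap1, cap2, cap3's own z axis and vertical below 0.1 rad and linear speed of each of cap0, cap1, cap2, cap3 below 0.02 m/s and x of cap1 in the frame of tray between -0.03 and 0.03 m and y of cap1 in the frame of tray between -0.13 and 0.13 m and x of cap2 in the frame of tray between -0.03 and 0.03 m and y of cap2 in the frame of tray between -0.13 and 0.13 m and x of cap3 in the frame of tray between -0.03 and 0.03 m and y of cap3 in the frame of tray between -0.13 and 0.13 m and ((horizontal distance between diffuser0 and lens0_rim below 0.0055 m and z of diffuser0 in the frame of lens0_rim between -0.008 and -0.004 m and angle between diffuser0's own z axis and vertical below 0.05 rad and linear speed of diffuser0 below 0.02 m/s) or (horizontal distance between diffuser1 and lens0_rim below 0.0055 m and z of diffuser1 in the frame of lens0_rim between -0.008 and -0.004 m and angle between diffuser1's own z axis and vertical below 0.05 rad and linear speed of diffuser1 below 0.02 m/s) or (horizontal distance between diffuser2 and lens0_rim below 0.0055 m and z of diffuser2 in the frame of lens0_rim between -0.008 and -0.004 m and angle between diffuser2's own z axis and vertical below 0.05 rad and linear speed of diffuser2 below 0.02 m/s) or (horizontal distance between diffuser3 and lens0_rim below 0.0055 m and z of diffuser3 in the frame of lens0_rim between -0.008 and -0.004 m and angle between diffuser3's own z axis and vertical below 0.05 rad and linear speed of diffuser3 below 0.02 m/s)) and ((horizontal distance between diffuser0 and lens1_rim below 0.0055 m and z of diffuser0 in the frame of lens1_rim between -0.008 and -0.004 m and angle between diffuser0's own z axis and vertical below 0.05 rad and linear speed of diffuser0 below 0.02 m/s) or (horizontal distance between diffuser1 and lens1_rim below 0.0055 m and z of diffuser1 in the frame of lens1_rim between -0.008 and -0.004 m and angle between diffuser1's own z axis and vertical below 0.05 rad and linear speed of diffuser1 below 0.02 m/s) or (horizontal distance between diffuser2 and lens1_rim below 0.0055 m and z of diffuser2 in the frame of lens1_rim between -0.008 and -0.004 m and angle between diffuser2's own z axis and vertical below 0.05 rad and linear speed of diffuser2 below 0.02 m/s) or (horizontal distance between diffuser3 and lens1_rim below 0.0055 m and z of diffuser3 in the frame of lens1_rim between -0.008 and -0.004 m and angle between diffuser3's own z axis and vertical below 0.05 rad and linear speed of diffuser3 below 0.02 m/s)) and ((horizontal distance between diffuser0 and lens2_rim below 0.0055 m and z of diffuser0 in the frame of lens2_rim between -0.008 and -0.004 m and angle between diffuser0's own z axis and vertical below 0.05 rad and linear speed of diffuser0 below 0.02 m/s) or (horizontal distance between diffuser1 and lens2_rim below 0.0055 m and z of diffuser1 in the frame of lens2_rim between -0.008 and -0.004 m and angle between diffuser1's own z axis and vertical below 0.05 rad and linear speed of diffuser1 below 0.02 m/s) or (horizontal distance between diffuser2 and lens2_rim below 0.0055 m and z of diffuser2 in the frame of lens2_rim between -0.008 and -0.004 m and angle between diffuser2's own z axis and vertical below 0.05 rad and linear speed of diffuser2 below 0.02 m/s) or (horizontal distance between diffuser3 and lens2_rim below 0.0055 m and z of diffuser3 in the frame of lens2_rim between -0.008 and -0.004 m and angle between diffuser3's own z axis and vertical below 0.05 rad and linear speed of diffuser3 below 0.02 m/s)) and ((horizontal distance between diffuser0 and lens3_rim below 0.0055 m and z of diffuser0 in the frame of lens3_rim between -0.008 and -0.004 m and angle between diffuser0's own z axis and vertical below 0.05 rad and linear speed of diffuser0 below 0.02 m/s) or (horizontal distance between diffuser1 and lens3_rim below 0.0055 m and z of diffuser1 in the frame of lens3_rim between -0.008 and -0.004 m and angle between diffuser1's own z axis and vertical below 0.05 rad and linear speed of diffuser1 below 0.02 m/s) or (horizontal distance between diffuser2 and lens3_rim below 0.0055 m and z of diffuser2 in the frame of lens3_rim between -0.008 and -0.004 m and angle between diffuser2's own z axis and vertical below 0.05 rad and linear speed of diffuser2 below 0.02 m/s) or (horizontal distance between diffuser3 and lens3_rim below 0.0055 m and z of diffuser3 in the frame of lens3_rim between -0.008 and -0.004 m and angle between diffuser3's own z axis and vertical below 0.05 rad and linear speed of diffuser3 below 0.02 m/s))); the robot touches nothing.
It fails at once if a bystander is pushed more than 4 cm away (distance of any of loupe, extring, cleaner, medal, driver from where it was at the start of the episode above 0.04 m).
Of cap0, cap1, cap2, cap3 only 3 to 4 are there at a start; the rules pass over those that are not, and their reading is None.
At some moment in a run one of tray, diffuser0, diffuser1, diffuser2, diffuser3 may be knocked a few centimetres aside while the robot is not near it.
Once in a run the grip may slacken for a moment while it holds something.
It also fails if it takes over 210 s, if anything falls off the work surface, if the arm or the gripper's body presses on something with over 40 N, if the wrist force passes 120 N, or if a joint passes its speed limit or range.

ROBOT

A 6-joint arm with a two-finger parallel gripper is mounted at the origin on the work surface. World frame = base frame: x ahead of the robot, y to its left, z up, the work surface at z = 0. Lengths are in m, angles in rad, forces in N, time in s.
With the tool pointing down it reaches from about 0.225 to 0.875 m from the base axis. Payload 3.4 kg.
Tool frame: the origin (TCP) lies midway between the tips of the shut fingers; the grasp point (between the pads) lies 19 mm behind it (manip.tcp_to_grasp is the distance from the TCP to the grasp point, in m); x points along the fingers, y is the direction in which the jaws open and shut, and the axes are right-handed (so a half turn about x gives the same grasp; the last joint's range is limited). The gripper opens to 85 mm and grips with 20 to 120 N. Pads are 22 mm wide; open, the fingers measure 114 mm over their backs; the gripper's body (76 mm by 85 mm) begins 54 mm behind the grasp point. The pads swing forward as they close: fully open they stand 13 mm farther back than shut.
Start: joints at [-1.248, 0.276, 1.505, -0, 1.361, -0.121], TCP at [0.247, -0.519, 0.231] pointing down, gripper open.
Joint ranges: [-2.89, 2.89], [-0.75, 2.08], [0.22, 2.7], [-1.18, 4.32], [0.11, 2.71], [-2.7, 2.7]. Speed limits (rad/s): [2.57, 2.57, 3.14, 3.14, 3.14, 3.14].

INTERFACE

Orientations are given as a unit quaternion [w, x, y, z].
In Python, from rig import readout, eyes, job, manip gives the robot as it stands. The module is installed in compiled form; this text tells all that it offers.
- The arm moves only by the tool carry_out, never from a script. Its argument "deltas" is one flat list of numbers, 7 for each row, row after row: the shift along the tool's x, y, z scaled (see below), then the turn, a rotation vector about the tool's x, y, z scaled (see below), then the opening, from -1 (shut) to 1 (fully open). In form: [dx, dy, dz, ax, ay, az, grip, dx, dy, dz, ax, ay, az, grip, ...]. A call has 1 to 10 rows; each row shifts and turns the commanded pose from where the row before left it, along the tool's axes as they then stand; what a row does not reach is not made up. The controller multiplies each number of a shift by 60 mm and each number of a turn by 4 degrees. A row lasts 1/8 s, in which the tool goes at most 62.5 mm and 10.7 degrees, less where a joint would pass 70% of its speed; a pose out of reach is approached as far as the arm can. A call with a number of a shift or a turn outside -1 to 1 is refused whole. A call with a gripper value outside its range is refused whole. The fingers move at their own pace and stop on an object; "newtons" is the grip in N (left out, the last holds). Time passes only in rows, so rows that do not move let the fingers close. It gives the time, the measured TCP pose, the force and the opening at its end, in the units of the state.
- readout.get_state(): the state, without advancing time (a new reading comes with each control period).
- eyes.get_image(name): name is "side" or "top"; returns a dict with "color" (400x640x3 uint8, red, green, blue), "z_map" (400x640 float32, m along the optical axis (not along the pixel's ray), 0 where there is no reading), "mtx" (3x3 intrinsics, pixels), "origin" and "orientation" of the camera in the world. Camera axes: x right, y down, z forward; pixel columns grow to the right and rows downward; lengths in m; the calibration is good to about 2 mm. A picture is of the moment at which its call begins.
- job.sign_off(): hands the job in, once; it reports no verdict.
The state is a dict: "clock": time; "qpos": joint angles; "qd": joint speeds; "effort": joint torques, N m; "position": TCP position; "ee_rot": TCP orientation; "contact_force": force on the tool from outside, world axes, zero at the start; "moment": the same for the moment, N m; "width": finger opening in m.
Only numpy, scipy, OpenCV 4.12 (cv2) and the standard library are available. Lean on these libraries where they do the work, as an engineer would, in place of code of your own. Each camera call takes 0.05 s, during which the arm holds its last target.

## Working session

There is one attempt and no reset: what is moved stays moved. The work goes in short steps, Python scripts to look and compute and a tool call to move; the robot and the scene stay as the last step left them, time stands still between calls to the robot, and variables do not carry over. Pictures are saved under pics/ and viewed, and the job is handed in when it is done.

Besides the shell and the picture viewer there is one more tool, called after "Emit:" as name(argument=value, ...) on one line, values as JSON. carry_out: Moves the arm, as the interface text tells. Its arguments: {"type":"object","properties":{"deltas":{"type":"array"},"newtons":{"type":"number"}},"required":["deltas"]}

```bash
mkdir -p pics; python3 - <<'E'
from rig import readout, eyes, job, manip
import cv2,numpy as np
s=readout.get_state(); print({k:np.round(v,3) for k,v in s.items()}); print(manip.tcp_to_grasp)
for n in ("top","side"):
    im=eyes.get_image(n); cv2.imwrite(f"pics/{n}0.png",im["color"][:,:,::-1]); np.savez(f"{n}.npz",**im)
    print(n,im["mtx"],im["origin"],im["orientation"])
E
```

```text
{'clock': np.float64(0.0), 'qpos': array([-1.248,  0.277,  1.506, -0.   ,  1.361, -0.121]), 'qd': array([ 0.   , -0.001,  0.001,  0.001,  0.   ,  0.   ]), 'effort': array([-1.0000e-03, -4.1678e+01, -2.4580e+01, -0.0000e+00,  1.1000e-02,
       -0.0000e+00]), 'position': array([ 0.247, -0.519,  0.23 ]), 'ee_rot': array([-0.155, -0.69 , -0.156,  0.69 ]), 'contact_force': array([-0.451, -0.134,  0.677]), 'moment': array([-0.031,  0.026, -0.034]), 'width': np.float64(0.085)}
0.0187
top [[446.52316486   0.         330.94370169]
 [  0.         446.52316486 198.92617261]
 [  0.           0.           1.        ]] [ 0.21009956 -0.00859986  1.51750246] [ 0.07843987 -0.69625298  0.70952495 -0.07518852]
side [[463.36121294   0.         318.28416764]
 [  0.         463.36121294 208.18726175]
 [  0.           0.           1.        ]] [0.12910873 1.26261463 1.10981251] [ 0.06188975 -0.13991277  0.88499113 -0.43975535]
```

View pics/top0.png

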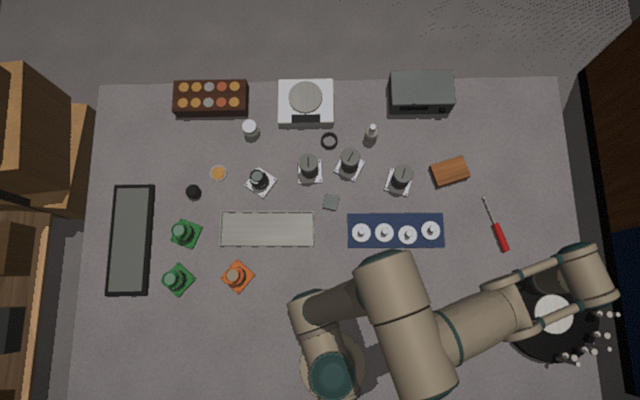

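View pics/side0.png

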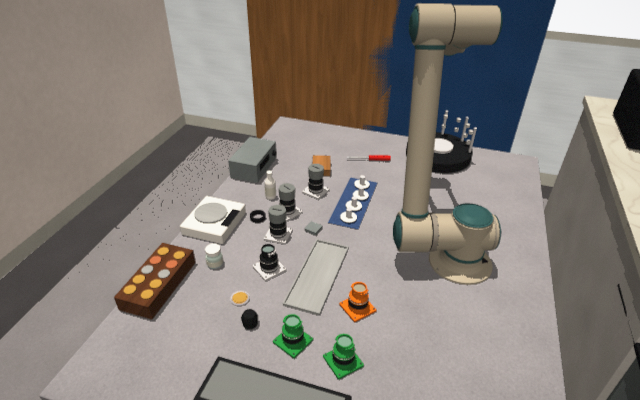

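```bash
cat > h.py <<'E'
import cv2,numpy as np
from scipy.spatial.transform import Rotation as R
from rig import readout, eyes
def grab(n,save=None):
    im=eyes.get_image(n)
    if save: cv2.imwrite(f"pics/{save}.png",im["color"][:,:,::-1])
    return im
def rot(im):
    w,x,y,z=im["orientation"]; return R.from_quat([x,y,z,w]).as_matrix()
def cloud(im):
    K=im["mtx"]; z=im["z_map"]; v,u=np.indices(z.shape)
    p=np.stack([(u-K[0,2])/K[0,0]*z,(v-K[1,2])/K[1,1]*z,z],-1)
    P=p@rot(im).T+im["origin"]; P[z<=0]=np.nan; return P
def onplane(im,uv,h):
    K=im["mtx"]; uv=np.atleast_2d(uv).astype(float)
    d=np.c_[(uv[:,0]-K[0,2])/K[0,0],(uv[:,1]-K[1,2])/K[1,1],np.ones(len(uv))]@rot(im).T
    return im["origin"]+d*((h-im["origin"][2])/d[:,2])[:,None]
def proj(im,P):
    K=im["mtx"]; c=(np.atleast_2d(P)-im["origin"])@rot(im)
    return np.c_[c[:,0]/c[:,2]*K[0,0]+K[0,2],c[:,1]/c[:,2]*K[1,1]+K[1,2]]
def crop(im,x0,y0,x1,y1,f,name):
    c=cv2.resize(im["color"][y0:y1,x0:x1,::-1],None,fx=f,fy=f,interpolation=cv2.INTER_CUBIC)
    cv2.imwrite(f"pics/{name}.png",c)
E
python3 - <<'E'
from h import *
im=dict(np.load("top.npz")); crop(im,210,125,450,255,3.3,"c0")
P=cloud(im)
for u,v in [(309,167),(311,158),(349,153),(402,170),(258,173),(267,229),(395,240),(361,232),(330,350),(450,115),(200,300)]:
    print(u,v,np.round(P[v,u],4))
im=dict(np.load("side.npz")); crop(im,180,140,420,320,3.3,"c1")
P=cloud(im)
for u,v in [(278,211),(400,330),(350,340)]:
    print(u,v,np.round(P[v,u],4))
E
```

```text
309 167 [0.6278 0.0647 0.1178]
311 158 [0.658  0.0578 0.119 ]
349 153 [ 0.6723 -0.067   0.1201]
402 170 [ 0.6111 -0.2376  0.1195]
258 173 [0.6209 0.2369 0.0827]
267 229 [0.4436 0.2159 0.0055]
395 240 [ 0.3978 -0.2199  0.0031]
361 232 [ 0.4207 -0.1022  0.05  ]
330 350 [0.0664 0.0054 0.1973]
450 115 [ 8.490e-01 -4.419e-01 -3.000e-04]
200 300 [0.2106 0.4354 0.0033]
278 211 [0.6393 0.0756 0.1171]
400 330 [0.1478 0.3567 0.0005]
350 340 [0.2678 0.4996 0.0845]
```

View pics/c0.png

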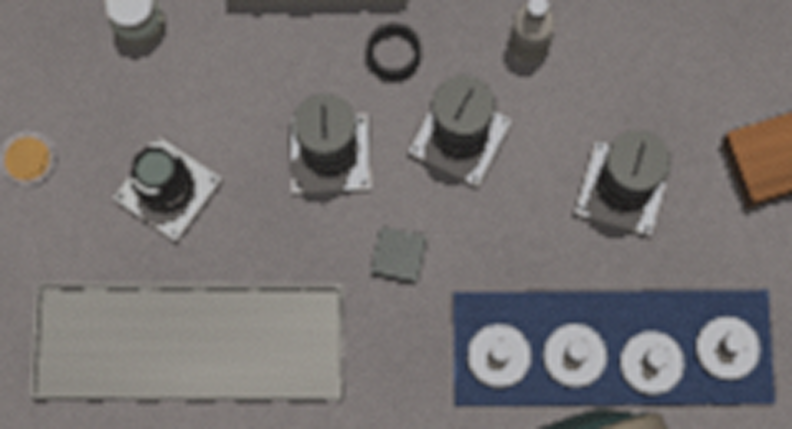

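View pics/c1.png

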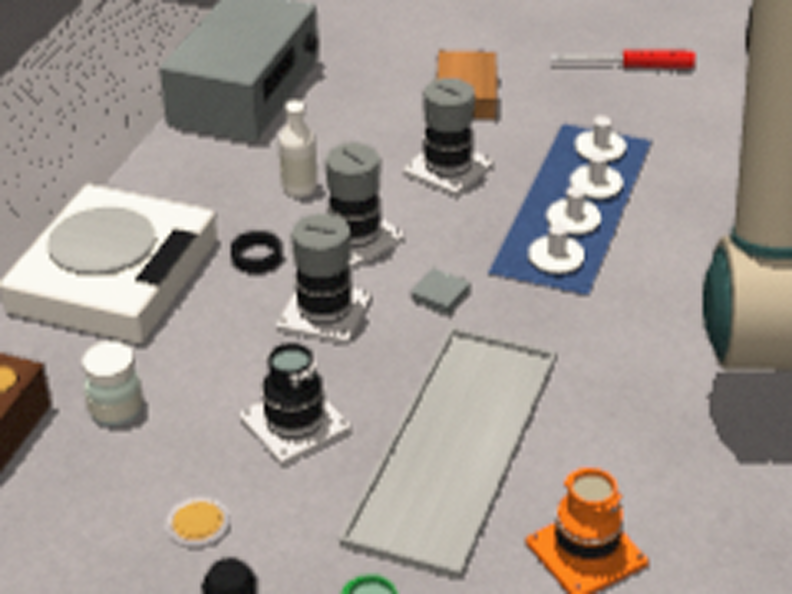

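```bash
cat > meas.py <<'E'
from h import *
def comps(mask,amin):
    n,l,st,ce=cv2.connectedComponentsWithStats(mask.astype(np.uint8),connectivity=8)
    return [(l==i) for i in range(1,n) if st[i,4]>=amin]
def center(im,m,h):
    """centre of a disc at height h: outline pixels cast on the plane, circle fit"""
    c=max(cv2.findContours(m.astype(np.uint8),cv2.RETR_EXTERNAL,cv2.CHAIN_APPROX_NONE)[0],key=len)[:,0]
    p=onplane(im,c,h)[:,:2].astype(np.float32)
    (x,y),r=cv2.minEnclosingCircle(p)
    A=np.c_[p,np.ones(len(p))]; s=np.linalg.lstsq(A,(p**2).sum(1),rcond=None)[0]
    return s[0]/2,s[1]/2,np.sqrt(s[2]+(s[0]**2+s[1]**2)/4),r
def caps(im,lo=.110,hi=.128,box=(.5,.75,-.35,.35)):
    P=cloud(im); return [m for m in comps((P[...,2]>lo)&(P[...,2]<hi)&(P[...,0]>box[0])&(P[...,0]<box[1])&(P[...,1]>box[2])&(P[...,1]<box[3]),30)]
def whites(im,box):
    P=cloud(im); c=im["color"].astype(int); w=(c.min(-1)>125)&(c.max(-1)-c.min(-1)<30)
    return w&(P[...,0]>box[0])&(P[...,0]<box[1])&(P[...,1]>box[2])&(P[...,1]<box[3]),P
def report(n):
    im=grab(n)
    for m in caps(im): print(n,"cap",np.round(center(im,m,.119),4),m.sum(),"z",np.nanmedian(cloud(im)[m][:,2]).round(4))
    w,P=whites(im,(.3,.5,-.5,0))
    for m in comps(w&(P[...,2]<.035),60): print(n,"disc",np.round(center(im,m,.015),4),m.sum())
    for m in comps((P[...,2]>.042)&(P[...,2]<.056)&(P[...,0]>.3)&(P[...,0]<.5)&(P[...,1]<-.02)&(P[...,1]>-.5),6): print(n,"handle",np.round(center(im,m,.051),4),m.sum())
if __name__=="__main__":
    report("top"); report("side")
E
python3 meas.py
```

```text
top cap [ 0.6611 -0.0684  0.0299  0.0327] 273 z 0.1185
top cap [0.6453 0.0691 0.03   0.032 ] 278 z 0.1191
top cap [ 0.6012 -0.2384  0.0302  0.0321] 288 z 0.1189
top disc [ 0.4285 -0.3392  0.0306  0.0321] 218
top disc [ 0.4249 -0.104   0.0307  0.0321] 229
top disc [ 0.424  -0.1817  0.0306  0.0319] 228
top disc [ 0.4147 -0.2603  0.0302  0.032 ] 222
top handle [ 0.4295 -0.3372  0.0101  0.0115] 35
top handle [ 0.4246 -0.1801  0.0093  0.0108] 31
top handle [ 0.4257 -0.1026  0.0096  0.011 ] 35
top handle [ 0.4157 -0.2583  0.0093  0.011 ] 33
side cap [ 0.5988 -0.2308  0.0306  0.036 ] 114 z 0.1157
side cap [ 0.658  -0.0608  0.031   0.0356] 140 z 0.116
side cap [0.6433 0.0755 0.0307 0.034 ] 165 z 0.1168
side disc [ 0.3887 -0.2165  0.1838  0.2615] 2200
side disc [ 0.4159 -0.2563  0.0282  0.0357] 104
side disc [ 0.4252 -0.1774  0.0271  0.0349] 114
side disc [ 0.4272 -0.0987  0.0268  0.0346] 128
side handle [ 0.4285 -0.3279  0.0102  0.0136] 16
side handle [ 0.4137 -0.2504  0.0122  0.0151] 20
side handle [ 0.4217 -0.1708  0.0109  0.0149] 20
side handle [ 0.4241 -0.0946  0.011   0.0133] 22
```

```bash
cat > feet.py <<'E'
from meas import *
im=dict(np.load("top.npz")); P=cloud(im)
c=im["color"].astype(int)
def rects(mask,h,amin,grow=0):
    for m in comps(mask,amin):
        q=max(cv2.findContours(m.astype(np.uint8),cv2.RETR_EXTERNAL,cv2.CHAIN_APPROX_NONE)[0],key=len)[:,0]
        p=onplane(im,q,h)[:,:2].astype(np.float32); r=cv2.minAreaRect(p); print(np.round(r[0],4),np.round(r[1],4),round(r[2],1),m.sum())
box=(P[...,0]>.5)&(P[...,0]<.72)&(P[...,1]>-.33)&(P[...,1]<.33)
print("feet"); 
w=((c.min(-1)>120)|(P[...,2]>.02))&box
w=cv2.morphologyEx(w.astype(np.uint8),cv2.MORPH_OPEN,np.ones((2,2),np.uint8))
for m in comps(w,100):
    # only low white pixels
    ww=m&(P[...,2]<.03)&(c.min(-1)>120)
    pts=np.argwhere(ww)[:,::-1]; p=onplane(im,pts,.012)[:,:2].astype(np.float32); r=cv2.minAreaRect(p); print(np.round(r[0],4),np.round(r[1],4),round(r[2],1),ww.sum())
print("tray")
t=(c.min(-1)>100)&(c[...,1]>=c[...,0])&(P[...,0]>.35)&(P[...,0]<.54)&(P[...,1]>.02)&(P[...,1]<.42)
rects(t,.004,300)
print("mat"); b=(c[...,2]>c[...,0]+20)&(P[...,0]>.3)&(P[...,0]<.55)&(P[...,1]<-.02)&(P[...,1]>-.5)
rects(b,.004,300)
print("bare lens")
r=(P[...,2]>.085)&(P[...,2]<.105)&(P[...,0]>.55)&(P[...,0]<.7)&(P[...,1]>.15)&(P[...,1]<.3)
for m in comps(r,10): print(np.round(center(im,m,.095),4),m.sum())
E
python3 feet.py
python3 - <<'E'
from h import *
im=dict(np.load("top.npz")); crop(im,235,150,285,205,10,"c2")
im2=dict(np.load("side.npz"));
a=im2["color"].copy()
pts=[(.6611,-.0684,.119),(.6453,.0691,.119),(.6012,-.2384,.119)]
th=np.linspace(0,6.28,60)
b=cv2.resize(a[140:300,220:400,::-1],None,fx=4,fy=4,interpolation=cv2.INTER_CUBIC)
for x,y,z in pts+[(.4285,-.3392,.015),(.424,-.1817,.015)]:
    q=proj(im2,np.c_[x+.032*np.cos(th),y+.032*np.sin(th),0*th+z]); q=((q+.5-[220,140])*4).astype(int)
    cv2.polylines(b,[q],True,(0,0,255),1)
cv2.imwrite("pics/c3.png",b)
E
```

```text
feet
[ 0.6601 -0.0723] [0.0801 0.0827] 61.4 118
[0.6414 0.0647] [0.0804 0.081 ] 5.0 111
[ 0.5998 -0.2427] [0.0807 0.0815] 71.9 102
[0.6096 0.2384] [0.0794 0.0856] 54.0 170
tray
mat
[ 0.4319 -0.2227] [0.3261 0.1163] 89.8 1950
bare lens
[0.6101 0.2414 0.0228 0.0268] 136
```

View pics/c2.png

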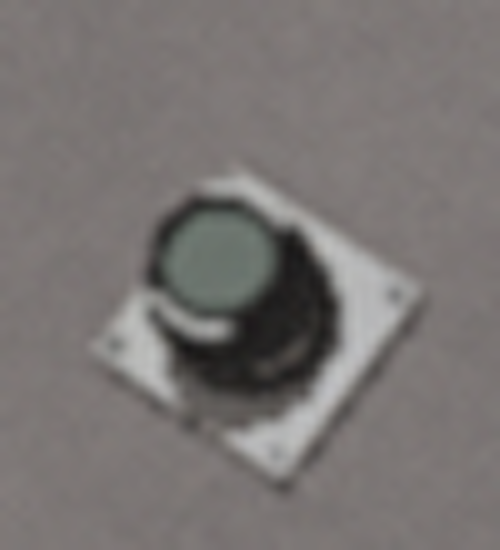

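View pics/c3.png

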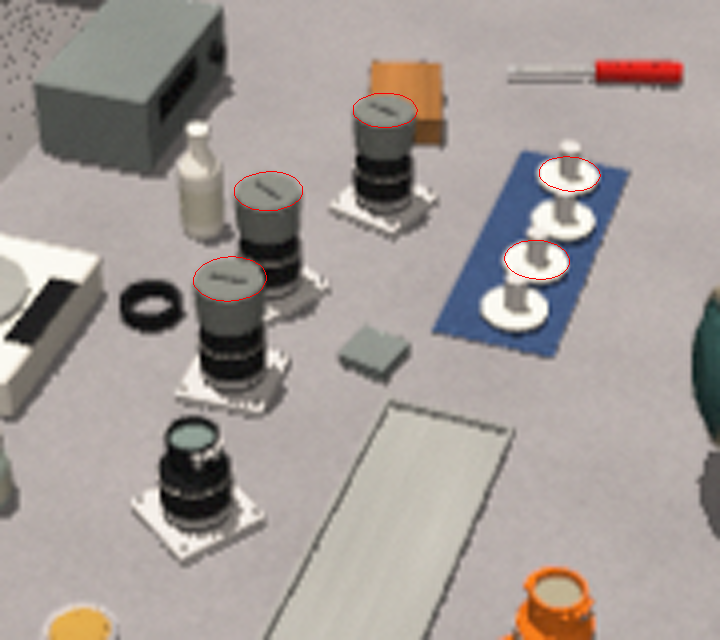

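```bash
python3 - <<'E'
from h import *
im=dict(np.load("top.npz")); a=im["color"]
print("camera fwd",rot(im)[:,2])
f=5;x0,y0,x1,y1=285,140,425,205
b=cv2.resize(a[y0:y1,x0:x1,::-1],None,fx=f,fy=f,interpolation=cv2.INTER_CUBIC)
th=np.linspace(0,6.28,60)
for x,y,ang in [(.6611,-.0684,61.4),(.6453,.0691,5),(.6012,-.2384,71.9)]:
    for r,h,c in [(.031,.119,(0,0,255)),(.03,.06,(0,255,255))]:
        q=proj(im,np.c_[x+r*np.cos(th),y+r*np.sin(th),0*th+h]); q=((q+.5-[x0,y0])*f).astype(int); cv2.polylines(b,[q],True,c,1)
    t=np.radians(ang+45+90*np.arange(4)); s=.042*2**.5
    q=proj(im,np.c_[x+s*np.cos(t),y+s*np.sin(t),0*t+.012]); q=((q+.5-[x0,y0])*f).astype(int); cv2.polylines(b,[q],True,(0,255,0),1)
cv2.imwrite("pics/c4.png",b)
E
```

```text
camera fwd [ 0.21601056  0.00253173 -0.97638775]
```

View pics/c4.png

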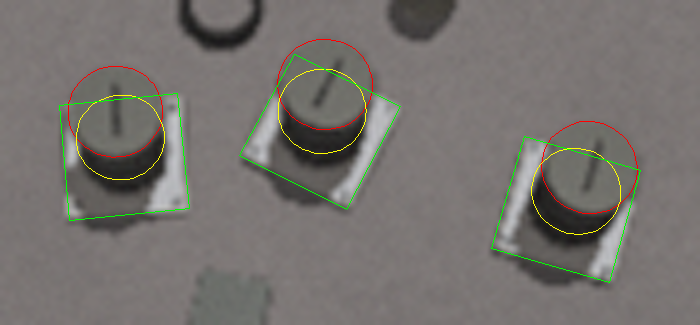

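```bash
cat > st.py <<'E'
from h import *
def st(v=True):
    s=readout.get_state(); w,x,y,z=s["ee_rot"]; M=R.from_quat([x,y,z,w]).as_matrix()
    yaw=np.degrees(np.arctan2(M[1,1],M[0,1]))
    if v: print("t",round(s["clock"],2),"pos",np.round(s["position"],4),"xdir",np.round(M[:,0],3),"jawyaw",yaw.round(1),"q",np.round(s["qpos"],2),"w",round(float(s["width"]),4),"F",np.round(s["contact_force"],1),"M",np.round(s["moment"],2))
    return s,M,yaw
def go(p,yaw=None):
    """delta to target, in row units: tool x,y,z shift /60mm, turn about tool x /4deg"""
    s,M,y0=st(); d=M.T@(np.array(p)-s["position"])/.06; print("shift units",d.round(3))
    if yaw is not None:
        a=(yaw-y0+90)%180-90; print("yaw change deg",round(a,1),"-> tool-x turn units",round(a/4*(M[2,0]>0 or -1),2))
if __name__=="__main__": st()
E
python3 st.py
python3 - <<'E'
from h import *
from meas import comps
im=dict(np.load("top.npz")); P=cloud(im); c=im["color"].astype(int)
print("glass",onplane(im,(256.5,175.3),.086), onplane(im,(256.5,175.3),.095))
crop(im,212,205,322,255,7,"c5")
print(c[229,267],c[215,225],c[229,340])
E
```

```text
t 0.2 pos [ 0.2468 -0.519   0.2308] xdir [-0.     0.001 -1.   ] jawyaw -64.6 q [-1.25  0.28  1.51 -0.    1.36 -0.12] w 0.0855 F [ 0.1 -1.5  0.4] M [ 0.03 -0.    0.01]
glass [[0.61212332 0.24121486 0.086     ]] [[0.60959576 0.23964425 0.095     ]]
[147 143 137] [141 138 132] [121 115 115]
```

View pics/c5.png

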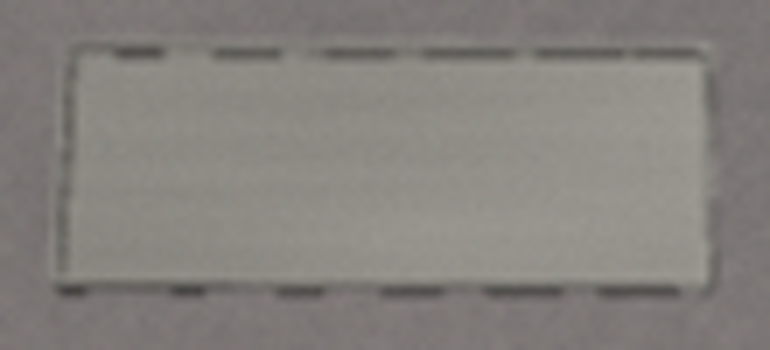

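```bash
python3 - <<'E'
from h import *
im=dict(np.load("top.npz"))
q=np.array([(68,45),(710,42),(716,290),(55,290)]); uv=np.array([212,205])+(q+.5)/7-.5
p=onplane(im,uv,.012); print(p.round(4),p.mean(0).round(4), np.linalg.norm(p-np.roll(p,1,0),axis=1).round(4))
import math
for n,x,y in [("A",.6445,.068),("B",.661,-.0695),("C",.601,-.2395)]: print(n,math.degrees(math.atan2(y,x)),math.hypot(x,y))
E
python3 -c "
from st import *
go((.601,-.2395,.22),None)"
```

```text
[[0.5081 0.373  0.012 ]
 [0.5034 0.0577 0.012 ]
 [0.3816 0.0559 0.012 ]
 [0.3876 0.3751 0.012 ]] [0.4452 0.2154 0.012 ] [0.1204 0.3154 0.1218 0.3193]
A 6.022888551297824 0.6480773487786777
B -6.0022376736017975 0.6646437015424129
C -21.727405219867602 0.6469630978657128
t 0.2 pos [ 0.2468 -0.519   0.2308] xdir [-0.     0.001 -1.   ] jawyaw -64.6 q [-1.25  0.28  1.51 -0.    1.36 -0.12] w 0.0855 F [ 0.1 -1.5  0.4] M [ 0.03 -0.    0.01]
shift units [ 0.183 -1.673 -7.332]
```

Emit:
carry_out(deltas=[0.02,-0.186,-0.815,0,0,0,1,0.02,-0.186,-0.815,0,0,0,1,0.02,-0.186,-0.815,0,0,0,1,0.02,-0.186,-0.815,0,0,0,1,0.02,-0.186,-0.815,0,0,0,1,0.02,-0.186,-0.815,0,0,0,1,0.02,-0.186,-0.815,0,0,0,1,0.02,-0.186,-0.815,0,0,0,1,0.02,-0.186,-0.815,0,0,0,1,0,0,0,0,0,0,1], newtons=110)

```text
clock: 1.45
position: [0.6036, -0.237, 0.2196]
ee_rot: [0.157, 0.69, 0.158, -0.689]
contact_force: [-1.2, -0.5, -0.3]
width: 0.0853
```

```bash
python3 -c "
from st import *
go((.601,-.2395,.22),None)
im=grab('top','t1'); crop(im,330,90,480,210,5,'t1c')
im=grab('side'); crop(im,220,90,400,210,4,'s1c')"
```

```text
t 1.45 pos [ 0.6036 -0.237   0.2196] xdir [ 0.     0.001 -1.   ] jawyaw -64.3 q [-0.48  0.39  1.36  0.    1.39  0.64] w 0.0853 F [-1.2 -0.5 -0.3] M [-0.04  0.02 -0.01]
shift units [-0.007  0.02   0.057]
```

View pics/s1c.png

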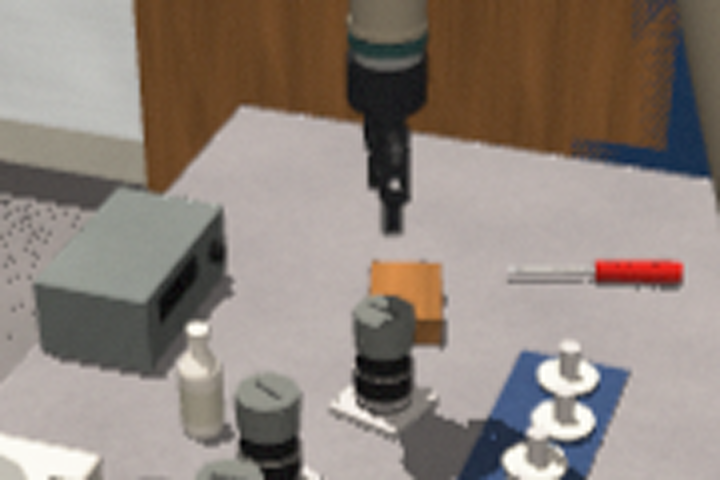

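Emit:
carry_out(deltas=[0.55,0.02,0.055,0,0,0,1,0.55,0,0,0,0,0,1,0.55,0,0,0,0,0,1,0.55,0,0,0,0,0,1,0,0,0,0,0,0,1,0,0,0,0,0,0,1])

```text
clock: 2.3
position: [0.599, -0.2434, 0.0899]
ee_rot: [0.156, 0.69, 0.155, -0.689]
contact_force: [-0.2, 0.1, -0.1]
width: 0.0854
```

```bash
python3 -c "
from st import *
go((.601,-.2395,.087),None)
im=grab('top','t2'); crop(im,340,130,460,220,6,'t2c')
im=grab('side'); crop(im,270,130,380,220,6,'s2c')"
```

```text
t 2.3 pos [ 0.599  -0.2434  0.0899] xdir [ 0.002 -0.001 -1.   ] jawyaw -64.6 q [-0.49  0.48  1.55 -0.    1.11  0.63] w 0.0854 F [-0.2  0.1 -0.1] M [ 0.03  0.03 -0.03]
shift units [ 0.048 -0.044 -0.058]
```

View pics/s2c.png

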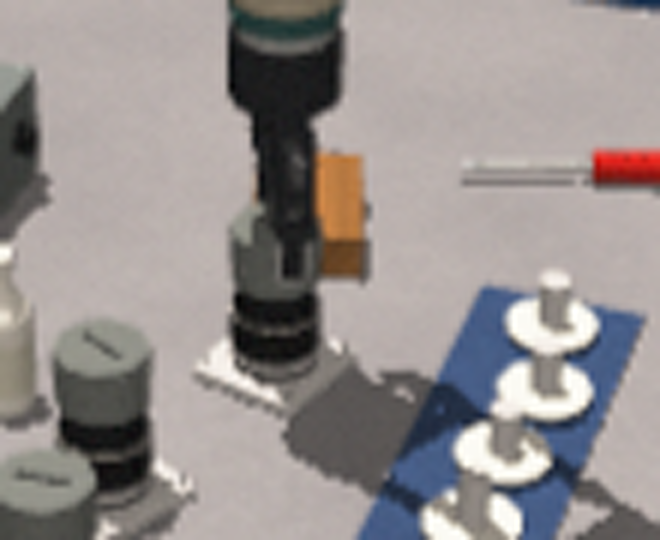

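Emit:
carry_out(deltas=[0.04,-0.045,-0.055,0,0,0,1,0,0,0,0,0,0,1,0,0,0,0,0,0,1])

```text
clock: 2.78
position: [0.6007, -0.2382, 0.0864]
ee_rot: [0.156, 0.69, 0.156, -0.69]
contact_force: [0.5, -0.3, 0.3]
width: 0.0853
```

```bash
python3 -c "
from st import *
go((.601,-.2395,.087),None)"
```

```text
t 2.77 pos [ 0.6007 -0.2382  0.0864] xdir [ 0. -0. -1.] jawyaw -64.5 q [-0.48  0.48  1.55 -0.    1.1   0.64] w 0.0853 F [ 0.5 -0.3  0.3] M [ 0.   -0.02  0.03]
shift units [-0.011  0.022  0.005]
```

Now close the jaws.

Emit:
carry_out(deltas=[0,0,0,0,0,0,-1,0,0,0,0,0,0,-1,0,0,0,0,0,0,-1,0,0,0,0,0,0,-1,0,0,0,0,0,0,-1,0,0,0,0,0,0,-1], newtons=110)

```text
clock: 3.52
position: [0.6019, -0.2398, 0.0875]
ee_rot: [0.157, 0.691, 0.154, -0.689]
contact_force: [0.6, -3.3, 4.6]
width: 0.0596
```

```bash
python3 st.py
```

```text
t 3.52 pos [ 0.6019 -0.2398  0.0875] xdir [ 0.003 -0.003 -1.   ] jawyaw -64.6 q [-0.49  0.48  1.55 -0.    1.1   0.64] w 0.0596 F [ 0.6 -3.3  4.6] M [-0.46 -0.03  0.01]
```

Emit:
carry_out(deltas=[0,0,0,-1,0,0,-1,0,0,0,-1,0,0,-1,0,0,0,-1,0,0,-1,0,0,0,-1,0,0,-1,0,0,0,-1,0,0,-1,0,0,0,-1,0,0,-1,0,0,0,-1,0,0,-1,0,0,0,-1,0,0,-1,0,0,0,-1,0,0,-1,0,0,0,-1,0,0,-1])

```text
clock: 4.78
position: [0.6012, -0.2412, 0.0875]
ee_rot: [-0.385, -0.594, -0.381, 0.595]
contact_force: [-1.6, -7.8, 6.0]
width: 0.0592
```

```bash
python3 st.py
```

```text
t 4.78 pos [ 0.6012 -0.2412  0.0875] xdir [ 0.002 -0.006 -1.   ] jawyaw -24.4 q [-0.49  0.48  1.55 -0.    1.1  -0.06] w 0.0592 F [-1.6 -7.8  6. ] M [-1.1  0.3 -0. ]
```

Emit:
carry_out(deltas=[0,0,0,-1,0,0,-1,0,0,0,-1,0,0,-1,0,0,0,-1,0,0,-1,0,0,0,-1,0,0,-1,0,0,0,-1,0,0,-1,0,0,0,-1,0,0,-1,0,0,0,-1,0,0,-1,0,0,0,-1,0,0,-1,0,0,0,-1,0,0,-1,0,0,0,-1,0,0,-1])

```text
clock: 6.02
position: [0.602, -0.24, 0.0876]
ee_rot: [0.565, 0.428, 0.561, -0.428]
contact_force: [0.6, -3.8, 6.0]
width: 0.0593
```

Emit:
carry_out(deltas=[0,0,0,-0.5,0,0,-1,-0.2,0,0,0,0,0,-1,-0.3,0,0,0,0,0,-1,-0.3,0,0,0,0,0,-1,0,0,0,0,0,0,-1])

```text
clock: 6.65
position: [0.601, -0.2382, 0.1349]
ee_rot: [0.57, 0.419, 0.569, -0.418]
contact_force: [-0.6, 0.0, -0.7]
width: 0.0593
```

```bash
python3 -c "
from st import *
st()
im=grab('top','t3'); crop(im,340,110,460,220,5,'t3c')
im=grab('side'); crop(im,220,90,400,220,4,'s3c')"
```

```text
t 6.65 pos [ 0.601  -0.2382  0.1349] xdir [ 0.002 -0.    -1.   ] jawyaw 17.4 q [-0.49  0.44  1.49  0.    1.21 -0.79] w 0.0593 F [-0.6  0.  -0.7] M [-0.01  0.01  0.04]
```

View pics/s3c.png

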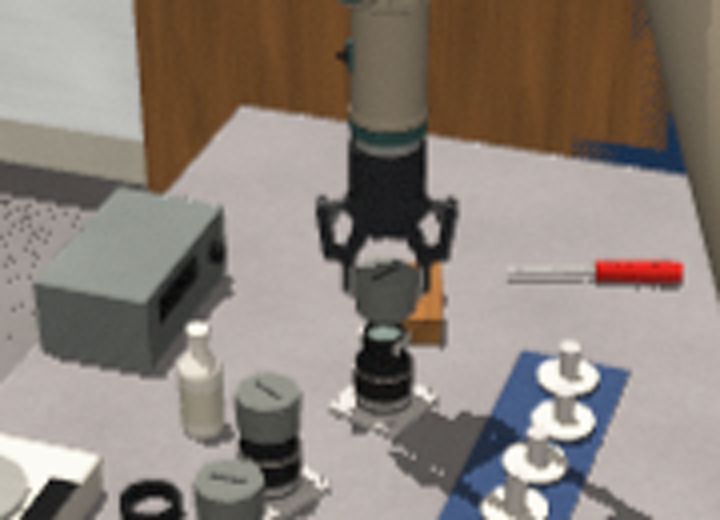

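```bash
cat > tray.py <<'E'
from meas import *
def tray(im):
    P=cloud(im); c=cv2.GaussianBlur(im["color"],(3,3),0).astype(int)
    m=(c[...,1]-c[...,2]>=0)&(c[...,1]>c[...,0]-6)&(c.min(-1)>70)
    box=(P[...,0]>.33)&(P[...,0]<.56)&(P[...,1]>0.0)&(P[...,1]<.43)&(P[...,2]<.03)
    m=(c[...,1]-c[...,2]>=2)&box
    m=cv2.morphologyEx(m.astype(np.uint8),cv2.MORPH_OPEN,np.ones((3,3),np.uint8))
    for k in comps(m,300):
        q=max(cv2.findContours(k.astype(np.uint8),cv2.RETR_EXTERNAL,cv2.CHAIN_APPROX_NONE)[0],key=len)[:,0]
        p=onplane(im,q,.006)[:,:2].astype(np.float32); r=cv2.minAreaRect(p); print("tray",np.round(r[0],4),np.round(r[1],4),round(r[2],1))
if __name__=="__main__":
    tray(dict(np.load("top.npz"))); tray(grab("top"))
    from st import go
    go((.445,.125,.15),0)
E
python3 tray.py
```

```text
tray [0.4473 0.2207] [0.3345 0.1376] 87.9
tray [0.4507 0.2838] [0.2223 0.1417] 88.9
t 6.8 pos [ 0.5998 -0.2377  0.1329] xdir [-0.002  0.001 -1.   ] jawyaw 17.4 q [-0.49  0.45  1.49  0.    1.21 -0.79] w 0.0591 F [-0.3  0.4 -1.5] M [-0.02 -0.03  0.01]
shift units [-0.272 -0.651 -6.541]
yaw change deg -17.4 -> tool-x turn units 4.36
```

Emit:
carry_out(deltas=[-0.1,0,0,1,0,0,-1,-0.1,0,0,1,0,0,-1,-0.1,0,0,1,0,0,-1,0,0,0,1,0,0,-1,0,0,0,0.36,0,0,-1])

```text
clock: 7.42
position: [0.6, -0.2379, 0.151]
ee_rot: [0.499, 0.5, 0.501, -0.5]
contact_force: [-0.5, 0.1, -0.6]
width: 0.0589
```

Emit:
carry_out(deltas=[0,-0.369,-0.865,0,0,0,-1,0,-0.369,-0.865,0,0,0,-1,0,-0.369,-0.865,0,0,0,-1,0,-0.369,-0.865,0,0,0,-1,0,-0.369,-0.865,0,0,0,-1,0,-0.369,-0.865,0,0,0,-1,0,-0.369,-0.865,0,0,0,-1,0,0,0,0,0,0,-1])

```text
clock: 8.43
position: [0.443, 0.1279, 0.1516]
ee_rot: [0.501, 0.498, 0.502, -0.499]
contact_force: [0.2, -0.0, -0.4]
width: 0.0595
```

```bash
python3 -c "
from st import *
go((.445,.125,.15),0)
im=grab('top'); crop(im,200,140,330,260,5,'t4c')
im=grab('side'); crop(im,220,140,400,320,4,'s4c')"
```

```text
t 8.43 pos [0.443  0.1279 0.1516] xdir [-0.002  0.001 -1.   ] jawyaw 0.3 q [0.13 0.17 1.86 0.   1.11 0.12] w 0.0595 F [ 0.2 -0.  -0.4] M [ 0.04  0.04 -0.05]
shift units [0.026 0.034 0.049]
yaw change deg -0.3 -> tool-x turn units 0.08
```

View pics/t4c.png

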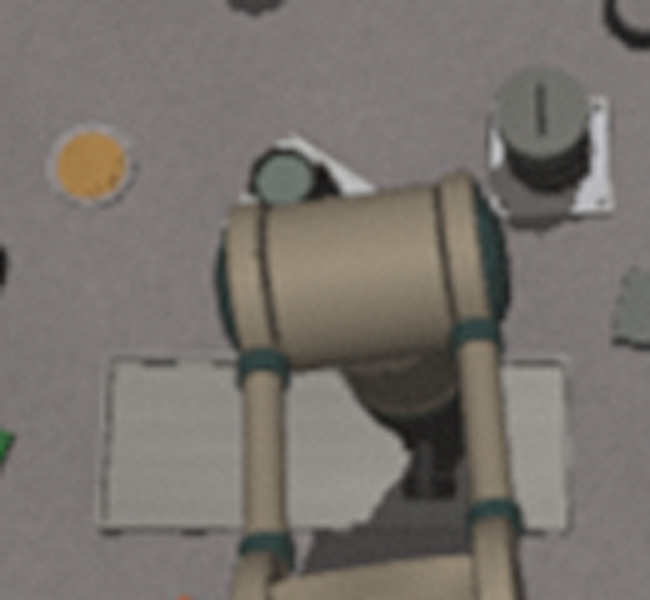

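View pics/s4c.png

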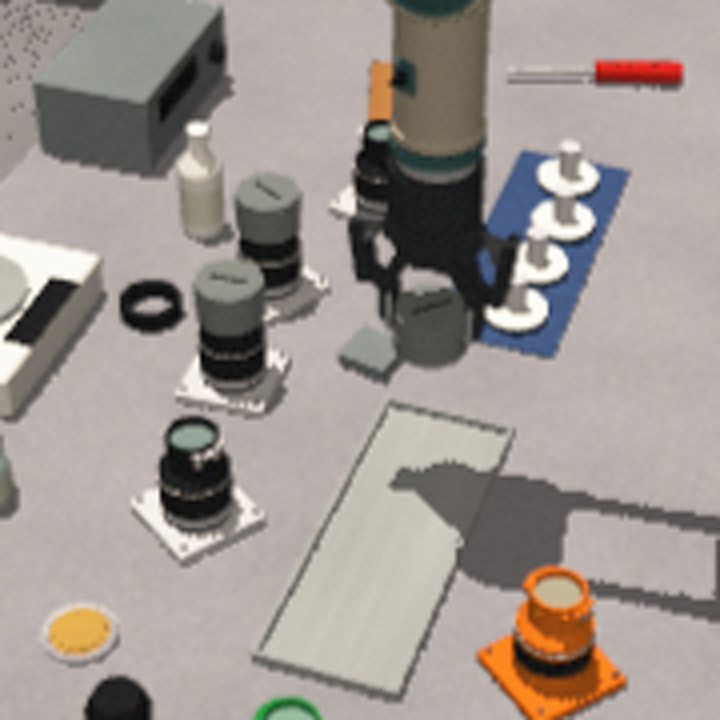

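Emit:
carry_out(deltas=[0.5,0.02,0.02,0,0,0,-1,0.5,0,0,0,0,0,-1,0.5,0,0,0,0,0,-1,0.5,0,0,0,0,0,-1,0.15,0,0,0,0,0,-1,0.05,0,0,0,0,0,-1,0.05,0,0,0,0,0,-1,0,0,0,0,0,0,-1])

```text
clock: 9.52
position: [0.4475, 0.1238, 0.0177]
ee_rot: [0.5, 0.5, 0.5, -0.5]
contact_force: [-0.3, 0.4, -0.6]
width: 0.0594
```

```bash
python3 -c "
from st import *
go((.445,.125,.0125),0)"
```

```text
t 9.53 pos [0.4475 0.1238 0.0177] xdir [ 0.001  0.    -1.   ] jawyaw -0.0 q [ 0.12  0.34  2.04 -0.    0.76  0.12] w 0.0594 F [-0.3  0.4 -0.6] M [ 0.01 -0.   -0.04]
shift units [ 0.087 -0.042 -0.02 ]
yaw change deg 0.0 -> tool-x turn units -0.0
```

Emit:
carry_out(deltas=[0.04,-0.02,-0.01,0,0,0,-1,0.04,0,0,0,0,0,-1,0,0,0,0,0,0,-1])

```text
clock: 9.9
position: [0.4457, 0.1246, 0.0126]
ee_rot: [0.5, 0.5, 0.5, -0.5]
contact_force: [-0.2, -0.3, 2.4]
width: 0.0595
```

Emit:
carry_out(deltas=[0,0,0,0,0,0,0.65,0,0,0,0,0,0,0.65,0,0,0,0,0,0,0.65,-0.2,0,0,0,0,0,0.65,-0.5,0,0,0,0,0,0.65,-0.8,0,0,0,0,0,1,-0.8,0,0,0,0,0,1])

```text
clock: 10.78
position: [0.4455, 0.1244, 0.1524]
ee_rot: [0.5, 0.5, 0.5, -0.5]
contact_force: [0.4, -0.6, -0.1]
width: 0.0852
```

```bash
python3 -c "
from st import *
go((.6445,.068,.15),-35)
im=grab('side'); crop(im,220,140,400,320,4,'s5c')"
```

```text
t 10.78 pos [0.4455 0.1244 0.1524] xdir [ 0. -0. -1.] jawyaw -0.0 q [ 0.12  0.17  1.86 -0.    1.11  0.12] w 0.0852 F [ 0.4 -0.6 -0.1] M [-0.04  0.01 -0.03]
shift units [0.041 3.317 0.939]
yaw change deg -35.0 -> tool-x turn units 8.75
```

View pics/s5c.png

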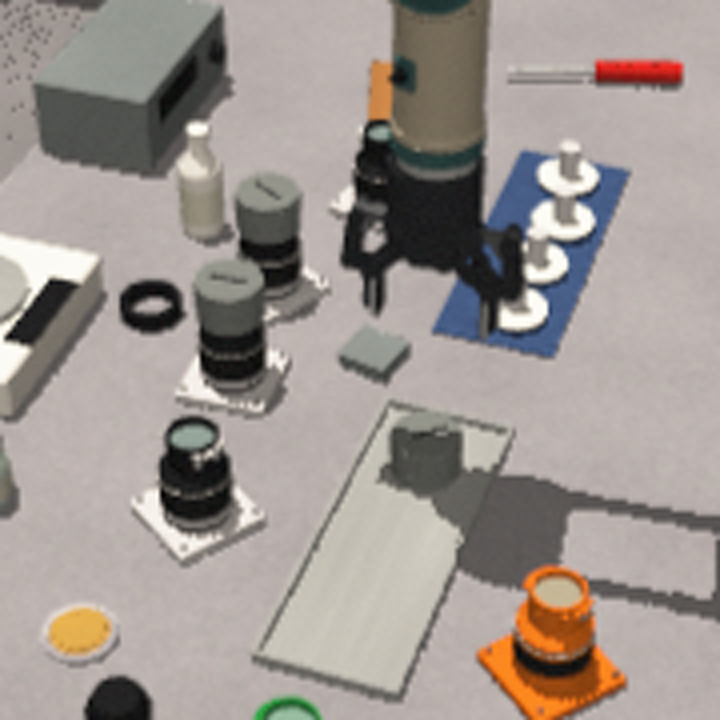

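Emit:
carry_out(deltas=[0,0.663,0.188,0,0,0,1,0,0.663,0.188,0,0,0,1,0,0.663,0.188,0,0,0,1,0,0.663,0.188,0,0,0,1,0,0.663,0.188,0,0,0,1,0,0,0,0,0,0,1,0,0,0,0,0,0,1])

```text
clock: 11.7
position: [0.6436, 0.0681, 0.1502]
ee_rot: [-0.499, -0.5, -0.5, 0.5]
contact_force: [0.5, -0.2, 0.3]
width: 0.0851
```

```bash
python3 -c "
from st import *
go((.6445,.068,.087))
im=grab('side'); crop(im,220,100,400,240,4,'s6c')"
```

```text
t 11.7 pos [0.6436 0.0681 0.1502] xdir [-0.002  0.    -1.   ] jawyaw -0.0 q [-0.    0.43  1.47  0.    1.24 -0.  ] w 0.0851 F [ 0.5 -0.2  0.3] M [ 0.04  0.03 -0.03]
shift units [1.053 0.017 0.002]
```

View pics/s6c.png

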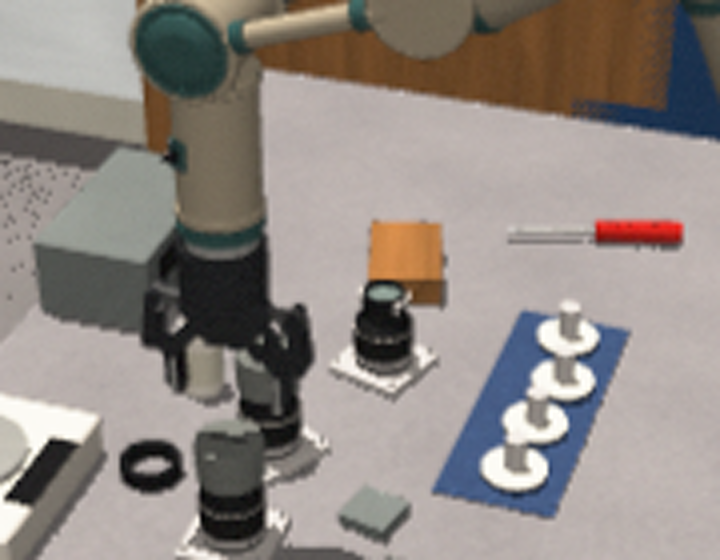

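Emit:
carry_out(deltas=[0.35,0,0,0,0,0,1,0.35,0,0,0,0,0,1,0.35,0,0,0,0,0,1,0,0,0,0,0,0,1,0,0,0,0,0,0,-1,0,0,0,0,0,0,-1,0,0,0,0,0,0,-1,0,0,0,0,0,0,-1,0,0,0,0,0,0,-1,0,0,0,0,0,0,-1], newtons=110)

```text
clock: 13.0
position: [0.6458, 0.0681, 0.0896]
ee_rot: [0.501, 0.501, 0.499, -0.499]
contact_force: [-0.4, 0.6, 7.4]
width: 0.0596
```

```bash
python3 st.py
```

```text
t 13.0 pos [0.6458 0.0681 0.0896] xdir [ 0.004  0.    -1.   ] jawyaw -0.0 q [-0.    0.48  1.54  0.    1.11 -0.  ] w 0.0596 F [-0.4  0.6  7.4] M [ 0.07  0.21 -0.01]
```

Emit:
carry_out(deltas=[0,0,0,-1,0,0,-1,0,0,0,-1,0,0,-1,0,0,0,-1,0,0,-1,0,0,0,-1,0,0,-1,0,0,0,-1,0,0,-1,0,0,0,-1,0,0,-1,0,0,0,-1,0,0,-1,0,0,0,-1,0,0,-1,0,0,0,-1,0,0,-1,0,0,0,-1,0,0,-1])

```text
clock: 14.25
position: [0.6478, 0.0681, 0.0897]
ee_rot: [0.644, 0.299, 0.639, -0.297]
contact_force: [2.8, 0.6, 3.6]
width: 0.0593
```

Emit:
carry_out(deltas=[0,0,0,-1,0,0,-1,0,0,0,-1,0,0,-1,0,0,0,-1,0,0,-1,0,0,0,-1,0,0,-1,0,0,0,-1,0,0,-1,0,0,0,-1,0,0,-1,0,0,0,-1,0,0,-1,0,0,0,-1,0,0,-1,0,0,0,-1,0,0,-1,0,0,0,-1,0,0,-1])

```text
clock: 15.5
position: [0.6465, 0.0684, 0.0897]
ee_rot: [0.706, 0.062, 0.703, -0.061]
contact_force: [0.7, 0.0, 5.9]
width: 0.0594
```

```bash
python3 st.py
```

```text
t 15.5 pos [0.6465 0.0684 0.0897] xdir [ 0.005  0.001 -1.   ] jawyaw 80.1 q [-0.    0.48  1.54  0.    1.11 -1.4 ] w 0.0594 F [0.7 0.  5.9] M [ 0.18 -0.06 -0.05]
```

Emit:
carry_out(deltas=[-0.2,0,0,0,0,0,-1,-0.4,0,0,0,0,0,-1,-0.5,0,0,0.5,0,0,-1,0,0,0,1,0,0,-1,0,0,0,1,0,0,-1,0,0,0,1,0,0,-1,0,0,0,1,0,0,-1,0,0,0,1,0,0,-1,0,0,0,1,0,0,-1,0,0,0,1,0,0,-1])

```text
clock: 16.75
position: [0.6442, 0.0678, 0.1539]
ee_rot: [0.664, 0.243, 0.664, -0.243]
contact_force: [0.2, -0.3, -0.8]
width: 0.0593
```

Emit:
carry_out(deltas=[0,0,0,1,0,0,-1,0,0,0,1,0,0,-1,0,0,0,1,0,0,-1,0,0,0,1,0,0,-1,0,0,0,1,0,0,-1,0,0,0,1,0,0,-1,0,0,0,1,0,0,-1,0,0,0,1,0,0,-1,0,0,0,1,0,0,-1,0,0,0,1,0,0,-1])

```text
clock: 18.0
position: [0.6442, 0.0679, 0.1539]
ee_rot: [0.541, 0.455, 0.541, -0.456]
contact_force: [0.5, 0.1, -1.0]
width: 0.0592
```

Emit:
carry_out(deltas=[0,0,0,1,0,0,-1,0,0,0,1,0,0,-1,0,0,0,0.5,0,0,-1,0,0,0,0,0,0,-1])

```text
clock: 18.5
position: [0.6445, 0.0679, 0.1536]
ee_rot: [-0.5, -0.5, -0.5, 0.5]
contact_force: [-0.2, -0.3, -0.6]
width: 0.0591
```

```bash
python3 -c "
from st import *
go((.445,.215,.16),0)
im=grab('side'); crop(im,220,100,400,240,4,'s7c')
im=grab('top'); crop(im,200,110,420,260,3.5,'t7c')"
```

```text
t 18.5 pos [0.6445 0.0679 0.1536] xdir [ 0. -0. -1.] jawyaw -0.0 q [-0.    0.43  1.46 -0.    1.25 -0.  ] w 0.0591 F [-0.2 -0.3 -0.6] M [ 0.09 -0.   -0.03]
shift units [-0.108 -3.325 -2.451]
yaw change deg 0.0 -> tool-x turn units -0.0
```

View pics/t7c.png

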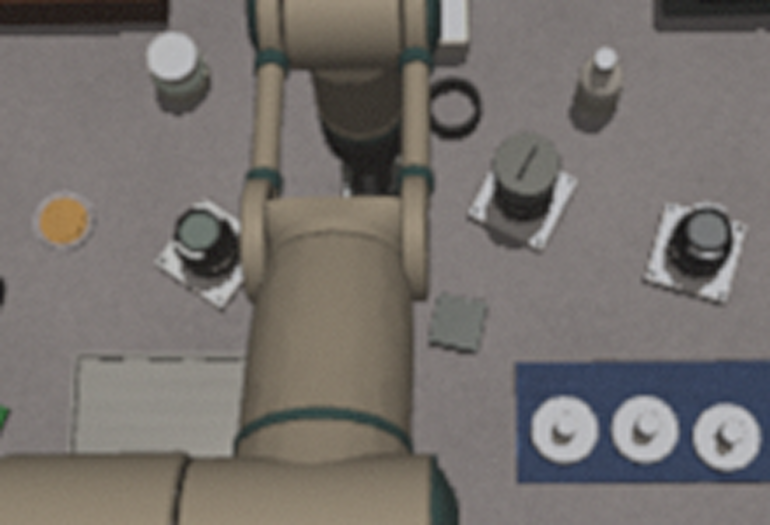

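View pics/s7c.png

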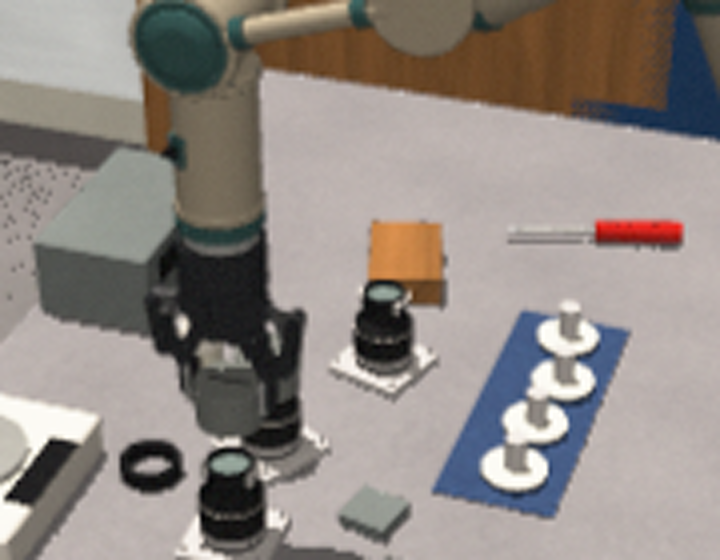

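Emit:
carry_out(deltas=[0,-0.475,-0.35,0,0,0,-1,0,-0.475,-0.35,0,0,0,-1,0,-0.475,-0.35,0,0,0,-1,0,-0.475,-0.35,0,0,0,-1,0,-0.475,-0.35,0,0,0,-1,0,-0.475,-0.35,0,0,0,-1,0,-0.475,-0.35,0,0,0,-1,0,0,0,0,0,0,-1,0,0,0,0,0,0,-1])

```text
clock: 19.73
position: [0.4459, 0.215, 0.1536]
ee_rot: [0.501, 0.5, 0.5, -0.5]
contact_force: [-0.2, 1.0, 0.0]
width: 0.0594
```

```bash
python3 -c "
from st import *
go((.445,.215,.0147),0)
im=grab('side'); crop(im,220,160,400,320,4,'s8c')"
```

```text
t 19.73 pos [0.4459 0.215  0.1536] xdir [ 0.002 -0.    -1.   ] jawyaw 0.0 q [ 0.31  0.21  1.8  -0.    1.13  0.31] w 0.0594 F [-0.2  1.   0. ] M [ 0.02 -0.03 -0.01]
shift units [ 2.315e+00 -1.800e-02 -1.000e-03]
yaw change deg -0.0 -> tool-x turn units 0.01
```

View pics/s8c.png

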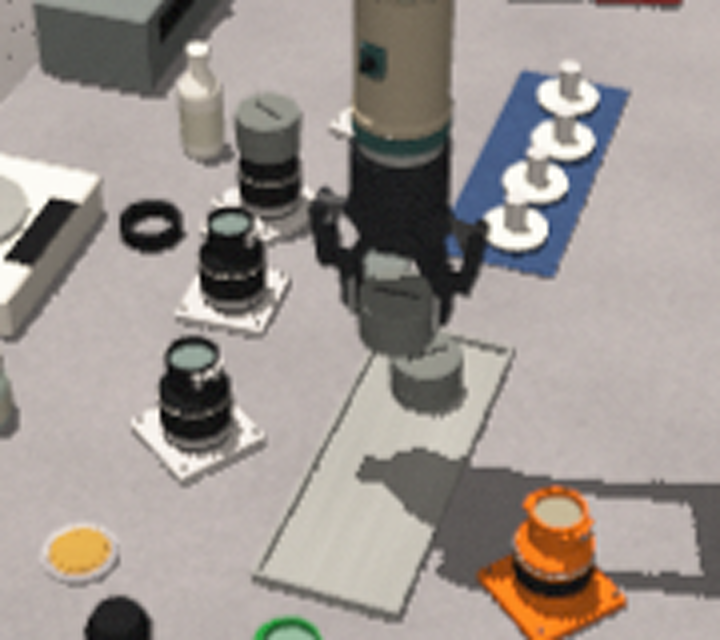

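Emit:
carry_out(deltas=[0.5,0,0,0,0,0,-1,0.5,0,0,0,0,0,-1,0.5,0,0,0,0,0,-1,0.5,0,0,0,0,0,-1,0.2,0,0,0,0,0,-1,0.06,0,0,0,0,0,-1,0.03,0,0,0,0,0,-1,0.02,0,0,0,0,0,-1,0,0,0,0,0,0,-1])

```text
clock: 20.9
position: [0.4455, 0.2152, 0.0153]
ee_rot: [0.5, 0.5, 0.5, -0.5]
contact_force: [0.2, 0.1, -0.7]
width: 0.0595
```

Emit:
carry_out(deltas=[0.02,0,0,0,0,0,-1,0,0,0,0,0,0,-1])

```text
clock: 21.15
position: [0.4455, 0.2152, 0.0146]
ee_rot: [0.5, 0.5, 0.5, -0.5]
contact_force: [-1.6, -0.4, 6.7]
width: 0.0593
```

Contact. Release, rise, then go to cap B.

Emit:
carry_out(deltas=[0,0,0,0,0,0,0.65,0,0,0,0,0,0,0.65,0,0,0,0,0,0,0.65,-0.2,0,0,0,0,0,0.65,-0.5,0,0,0,0,0,0.65,-0.8,0,0,0,0,0,1,-0.9,0,0,0,0,0,1,0,0,0,0,0,0,1])

```text
clock: 22.15
position: [0.4483, 0.2161, 0.1626]
ee_rot: [0.502, 0.503, 0.498, -0.497]
contact_force: [-0.1, 0.4, 0.4]
width: 0.0855
```

```bash
python3 -c "
from st import *
go((.662,-.069,.16))
im=grab('side'); crop(im,220,160,400,320,4,'s9c')"
```

```text
t 22.15 pos [0.4483 0.2161 0.1626] xdir [ 0.011  0.003 -1.   ] jawyaw -0.0 q [ 0.31  0.21  1.78 -0.    1.14  0.31] w 0.0855 F [-0.1  0.4  0.4] M [-0.01  0.03 -0.03]
shift units [0.065 3.561 4.752]
```

View pics/s9c.png

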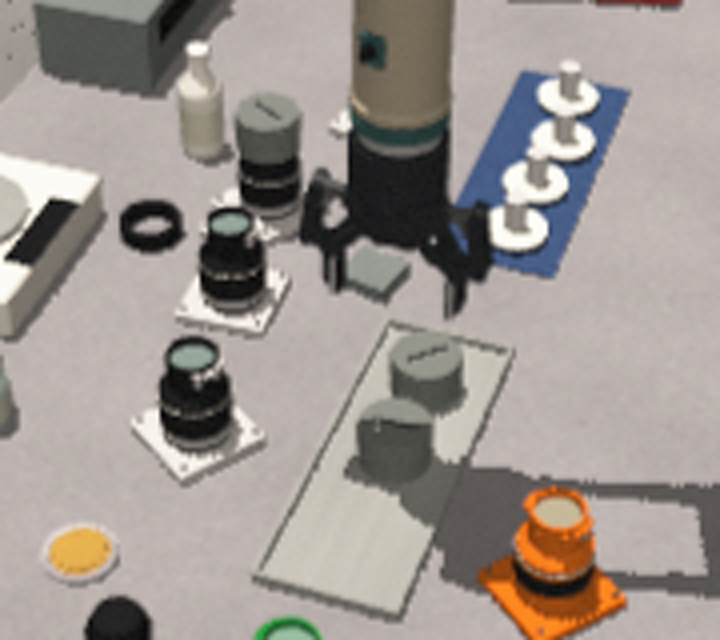

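Emit:
carry_out(deltas=[0,0.45,0.592,0,0,0,1,0,0.45,0.592,0,0,0,1,0,0.45,0.592,0,0,0,1,0,0.45,0.592,0,0,0,1,0,0.45,0.592,0,0,0,1,0,0.45,0.592,0,0,0,1,0,0.45,0.592,0,0,0,1,0,0.45,0.592,0,0,0,1,0,0,0,0,0,0,1,0,0,0,0,0,0,1])

```text
clock: 23.45
position: [0.6597, -0.0687, 0.1557]
ee_rot: [0.499, 0.5, 0.501, -0.501]
contact_force: [-1.3, -0.1, 0.2]
width: 0.0854
```

```bash
python3 -c "
from st import *
go((.662,-.069,.0885))
im=grab('side'); crop(im,220,100,400,240,4,'s10c')"
```

```text
t 23.45 pos [ 0.6597 -0.0687  0.1557] xdir [-0.004  0.001 -1.   ] jawyaw -0.0 q [-0.21  0.45  1.42  0.    1.27 -0.21] w 0.0854 F [-1.3 -0.1  0.2] M [ 0.03 -0.01  0.  ]
shift units [1.12  0.043 0.006]
```

View pics/s10c.png

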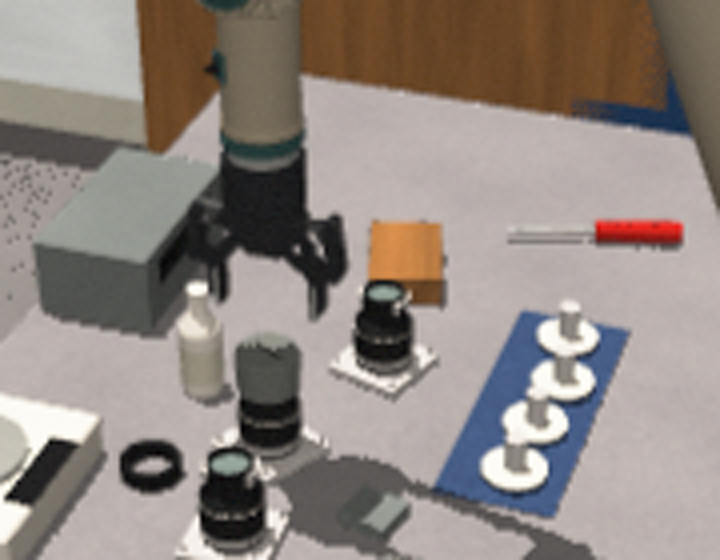

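Aligned over cap B. Descend and grip.

Emit:
carry_out(deltas=[0.37,0.01,0,0,0,0,1,0.37,0,0,0,0,0,1,0.37,0,0,0,0,0,1,0,0,0,0,0,0,1,0,0,0,0,0,0,-1,0,0,0,0,0,0,-1,0,0,0,0,0,0,-1,0,0,0,0,0,0,-1,0,0,0,0,0,0,-1,0,0,0,0,0,0,-1], newtons=110)

```text
clock: 24.75
position: [0.6628, -0.0691, 0.0932]
ee_rot: [0.501, 0.501, 0.499, -0.499]
contact_force: [-0.9, 0.5, 5.5]
width: 0.0592
```

```bash
python3 st.py
```

```text
t 24.75 pos [ 0.6628 -0.0691  0.0932] xdir [ 0.004 -0.    -1.   ] jawyaw -0.0 q [-0.21  0.5   1.5   0.    1.14 -0.21] w 0.0592 F [-0.9  0.5  5.5] M [0.12 0.18 0.07]
```

Emit:
carry_out(deltas=[0,0,0,0,0,0,0.7,0,0,0,0,0,0,0.7,0.08,0,0,0,0,0,0.7,0,0,0,0,0,0,0.7,0,0,0,0,0,0,-1,0,0,0,0,0,0,-1,0,0,0,0,0,0,-1,0,0,0,0,0,0,-1])

```text
clock: 25.75
position: [0.662, -0.0693, 0.0865]
ee_rot: [0.5, 0.5, 0.5, -0.5]
contact_force: [0.8, 0.2, 3.5]
width: 0.0593
```

```bash
python3 st.py
```

```text
t 25.75 pos [ 0.662  -0.0693  0.0865] xdir [ 0.001 -0.    -1.   ] jawyaw -0.0 q [-0.21  0.51  1.5  -0.    1.13 -0.21] w 0.0593 F [0.8 0.2 3.5] M [-0.03  0.04 -0.07]
```

Emit:
carry_out(deltas=[0,0,0,-1,0,0,-1,0,0,0,-1,0,0,-1,0,0,0,-1,0,0,-1,0,0,0,-1,0,0,-1,0,0,0,-1,0,0,-1,0,0,0,-1,0,0,-1,0,0,0,-1,0,0,-1,0,0,0,-1,0,0,-1,0,0,0,-1,0,0,-1,0,0,0,-1,0,0,-1])

```text
clock: 27.0
position: [0.6629, -0.07, 0.0865]
ee_rot: [0.642, 0.298, 0.64, -0.298]
contact_force: [0.2, -1.3, 3.3]
width: 0.0593
```

Emit:
carry_out(deltas=[0,0,0,-1,0,0,-1,0,0,0,-1,0,0,-1,0,0,0,-1,0,0,-1,0,0,0,-1,0,0,-1,0,0,0,-1,0,0,-1,0,0,0,-1,0,0,-1,0,0,0,-1,0,0,-1,0,0,0,-1,0,0,-1,0,0,0,-1,0,0,-1,0,0,0,-1,0,0,-1])

```text
clock: 28.25
position: [0.6617, -0.0693, 0.0865]
ee_rot: [0.705, 0.061, 0.704, -0.061]
contact_force: [-1.1, -1.2, 3.5]
width: 0.0602
```

```bash
python3 st.py
```

```text
t 28.25 pos [ 0.6617 -0.0693  0.0865] xdir [ 0. -0. -1.] jawyaw 80.1 q [-0.21  0.51  1.51 -0.    1.13 -1.61] w 0.0602 F [-1.1 -1.2  3.5] M [-0.11  0.14 -0.1 ]
```

Lift (cap offset: TCP − 0.0075), then turn back to yaw 0.

Emit:
carry_out(deltas=[-0.2,0,0,0,0,0,-1,-0.4,0,0,0,0,0,-1,-0.6,0,0,0.5,0,0,-1,0,0,0,1,0,0,-1,0,0,0,1,0,0,-1,0,0,0,1,0,0,-1,0,0,0,1,0,0,-1,0,0,0,1,0,0,-1,0,0,0,1,0,0,-1,0,0,0,1,0,0,-1])

```text
clock: 29.5
position: [0.6614, -0.0691, 0.1582]
ee_rot: [0.664, 0.243, 0.664, -0.243]
contact_force: [-0.6, -0.1, -1.2]
width: 0.0595
```

Emit:
carry_out(deltas=[0,0,0,1,0,0,-1,0,0,0,1,0,0,-1,0,0,0,1,0,0,-1,0,0,0,1,0,0,-1,0,0,0,1,0,0,-1,0,0,0,1,0,0,-1,0,0,0,1,0,0,-1,0,0,0,1,0,0,-1,0,0,0,1,0,0,-1,0,0,0,1,0,0,-1])

```text
clock: 30.75
position: [0.6614, -0.069, 0.1582]
ee_rot: [0.541, 0.455, 0.541, -0.456]
contact_force: [-0.9, 0.5, -1.3]
width: 0.0591
```

Emit:
carry_out(deltas=[0,0,0,1,0,0,-1,0,0,0,1,0,0,-1,0,0,0,0.5,0,0,-1,0,0,0,0,0,0,-1])

```text
clock: 31.25
position: [0.6616, -0.0691, 0.1582]
ee_rot: [-0.5, -0.5, -0.5, 0.5]
contact_force: [0.5, 0.2, -0.9]
width: 0.0594
```

```bash
python3 -c "
from st import *
go((.445,.305,.16),0)
im=grab('side'); crop(im,220,80,400,300,3.3,'s11c')"
```

```text
t 31.25 pos [ 0.6616 -0.0691  0.1582] xdir [-0. -0. -1.] jawyaw -0.0 q [-0.21  0.45  1.41 -0.    1.28 -0.21] w 0.0594 F [ 0.5  0.2 -0.9] M [ 0.02 -0.05 -0.03]
shift units [-0.03  -3.611 -6.235]
yaw change deg 0.0 -> tool-x turn units -0.0
```

View pics/s11c.png

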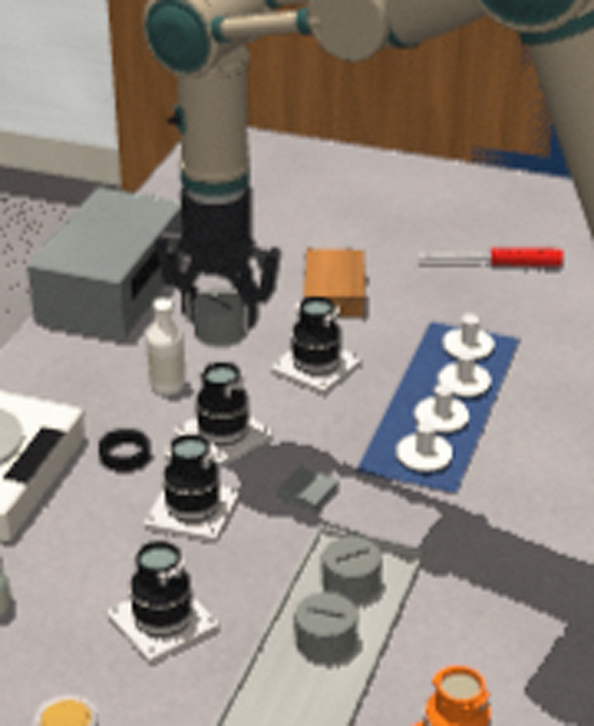

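Emit:
carry_out(deltas=[0,-0.401,-0.693,0,0,0,-1,0,-0.401,-0.693,0,0,0,-1,0,-0.401,-0.693,0,0,0,-1,0,-0.401,-0.693,0,0,0,-1,0,-0.401,-0.693,0,0,0,-1,0,-0.401,-0.693,0,0,0,-1,0,-0.401,-0.693,0,0,0,-1,0,-0.401,-0.693,0,0,0,-1,0,-0.401,-0.693,0,0,0,-1,0,0,0,0,0,0,-1])

```text
clock: 32.55
position: [0.4433, 0.3076, 0.1583]
ee_rot: [0.501, 0.499, 0.501, -0.499]
contact_force: [-0.3, -0.6, -1.9]
width: 0.0596
```

```bash
python3 -c "
from st import *
go((.445,.305,.0115),0)
im=grab('side'); crop(im,220,160,400,340,3.3,'s12c')
im=grab('top'); crop(im,200,140,330,260,5,'t12c')"
```

```text
t 32.55 pos [0.4433 0.3076 0.1583] xdir [-0.     0.001 -1.   ] jawyaw 0.3 q [0.48 0.27 1.7  0.   1.17 0.47] w 0.0596 F [-0.3 -0.6 -1.9] M [-0.02 -0.08  0.01]
shift units [2.446 0.029 0.045]
yaw change deg -0.3 -> tool-x turn units 0.06
```

View pics/s12c.png

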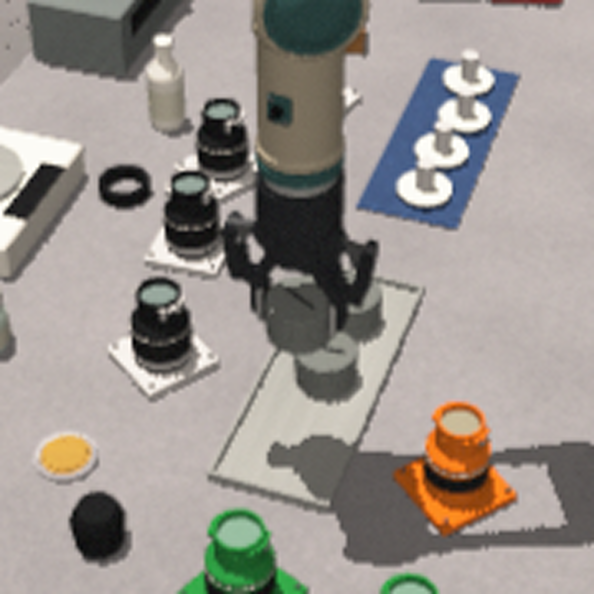

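View pics/t12c.png

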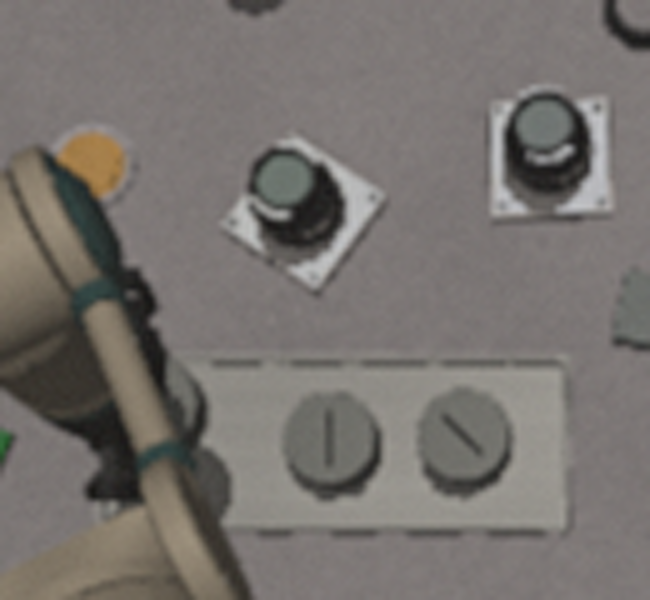

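Emit:
carry_out(deltas=[0.5,0,0,0,0,0,-1,0.5,0,0,0,0,0,-1,0.5,0,0,0,0,0,-1,0.5,0,0,0,0,0,-1,0.28,0,0,0,0,0,-1,0.08,0,0,0,0,0,-1,0.03,0,0,0,0,0,-1,0.02,0,0,0,0,0,-1,0,0,0,0,0,0,-1])

```text
clock: 33.78
position: [0.4457, 0.3052, 0.0141]
ee_rot: [0.5, 0.5, 0.5, -0.5]
contact_force: [0.6, -1.3, -1.3]
width: 0.0594
```

Emit:
carry_out(deltas=[0.03,0,0,0,0,0,-1,0.015,0,0,0,0,0,-1,0,0,0,0,0,0,-1])

```text
clock: 34.15
position: [0.4453, 0.3053, 0.0114]
ee_rot: [0.5, 0.5, 0.5, -0.5]
contact_force: [-1.2, -0.5, 5.2]
width: 0.0594
```

Emit:
carry_out(deltas=[0,0,0,0,0,0,0.65,0,0,0,0,0,0,0.65,0,0,0,0,0,0,0.65,-0.2,0,0,0,0,0,0.65,-0.5,0,0,0,0,0,0.65,-0.8,0,0,0,0,0,0.2,-0.9,0,0,0,0,0,0.2,0,0,0,0,0,0,0.2])

```text
clock: 35.15
position: [0.4483, 0.3067, 0.1603]
ee_rot: [0.501, 0.504, 0.499, -0.496]
contact_force: [-0.7, -0.4, 0.1]
width: 0.0514
```

```bash
python3 meas.py; python3 -c "
from st import *
go((.426,-.103,.16),0)
im=grab('side'); crop(im,220,160,400,340,3.3,'s13c')
im=grab('top'); crop(im,170,140,450,260,2.8,'t13c')"
```

```text
top disc [ 0.4285 -0.3392  0.0306  0.0321] 220
top disc [ 0.4249 -0.104   0.0307  0.0321] 231
top disc [ 0.4238 -0.1819  0.0306  0.0321] 228
top disc [ 0.4145 -0.2602  0.0303  0.0319] 223
top handle [ 0.4293 -0.3373  0.0102  0.0115] 37
top handle [ 0.4245 -0.1799  0.0093  0.011 ] 32
top handle [ 0.4261 -0.103   0.0093  0.0107] 32
top handle [ 0.4155 -0.2576  0.0098  0.0114] 34
side disc [ 0.3951 -0.2233  0.2053  0.2615] 2204
side disc [ 0.4143 -0.2554  0.0289  0.0357] 117
side disc [ 0.4251 -0.1762  0.0294  0.0383] 126
side disc [ 0.426  -0.0984  0.029   0.0348] 138
side handle [ 0.4279 -0.3302  0.0091  0.0108] 14
side handle [ 0.4128 -0.2513  0.0117  0.0149] 19
side handle [ 0.4219 -0.1712  0.0107  0.0145] 18
side handle [ 0.4251 -0.0954  0.0102  0.0141] 19
t 35.25 pos [0.4453 0.3051 0.1558] xdir [ 0.002  0.001 -1.   ] jawyaw -0.0 q [ 0.47  0.28  1.7  -0.    1.16  0.47] w 0.0515 F [-0.5  0.1 -1.4] M [-0.03 -0.02 -0.01]
shift units [-0.075 -0.32   6.802]
yaw change deg 0.0 -> tool-x turn units -0.0
```

View pics/s13c.png

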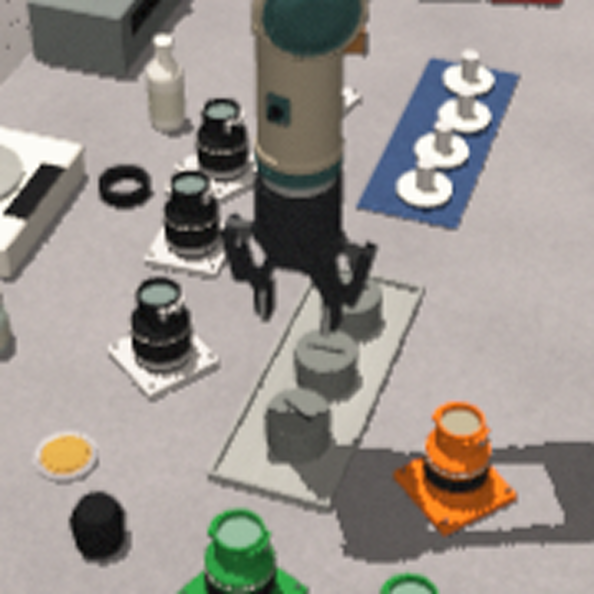

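View pics/t13c.png

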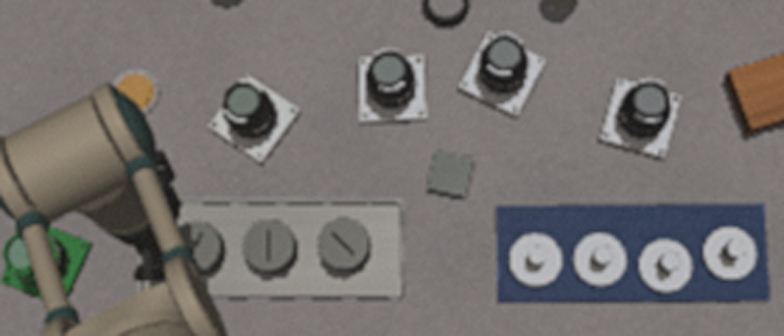

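```bash
python3 - <<'E'
from meas import *
im=grab("top"); c=im["color"].astype(int); P=cloud(im)
for n,x,y in [("A",.646,.068),("B",.662,-.0693),("C",.6019,-.2398),("D",.610,.240)]:
    u,v=proj(im,(x,y,.086))[0]; r=9
    m=np.zeros(c.shape[:2],bool); ui,vi=int(round(u)),int(round(v))
    m[vi-r:vi+r+1,ui-r:ui+r+1]=True
    g=m&(c.max(-1)>85)&(c[...,1]>=c[...,0]+2)
    k=max(comps(g,10),key=lambda a:a.sum())
    dark=m&(P[...,2]>.09)
    e=center(im,k,.086); ys,xs=np.nonzero(k); pc=onplane(im,(xs.mean(),ys.mean()),.086)[0]
    print(n,"exp px",(u.round(1),v.round(1)),"glass fit",np.round(e,4),"centroid",pc.round(4),k.sum())
    crop(im,ui-20,vi-20,ui+21,vi+21,8,"lens"+n)
E
cd pics; python3 -c "
import cv2,numpy as np
cv2.imwrite('lens.png',np.hstack([cv2.resize(cv2.imread(f'lens{n}.png'),(200,200)) for n in 'ABCD']))"
```

```text
A exp px (np.float64(308.5), np.float64(164.5)) glass fit [0.6463 0.0687 0.0162 0.0178] centroid [0.6463 0.0687 0.086 ] 84
B exp px (np.float64(349.4), np.float64(159.1)) glass fit [ 0.6636 -0.0703  0.0153  0.0171] centroid [ 0.6636 -0.0703  0.086 ] 75
C exp px (np.float64(401.3), np.float64(175.5)) glass fit [ 0.6049 -0.2431  0.0128  0.0168] centroid [ 0.6058 -0.2441  0.086 ] 43
D exp px (np.float64(256.9), np.float64(175.9)) glass fit [0.6112 0.2418 0.016  0.018 ] centroid [0.6111 0.2417 0.086 ] 83
```

View pics/lens.png

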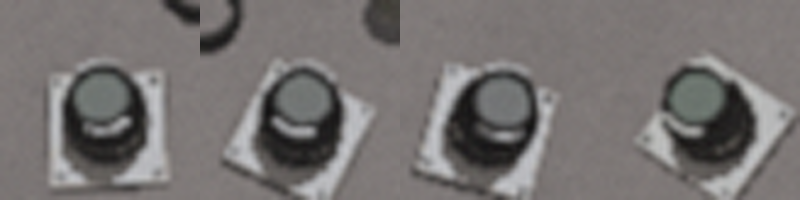

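Emit:
carry_out(deltas=[0,-0.035,0.758,0,0,0,0.2,0,-0.035,0.758,0,0,0,0.2,0,-0.035,0.758,0,0,0,0.2,0,-0.035,0.758,0,0,0,0.2,0,-0.035,0.758,0,0,0,0.2,0,-0.035,0.758,0,0,0,0.2,0,-0.035,0.758,0,0,0,0.2,0,-0.035,0.758,0,0,0,0.2,0,-0.035,0.758,0,0,0,0.2,0,0,0,0,0,0,0.2], newtons=70)

```text
clock: 36.65
position: [0.4257, -0.1067, 0.1537]
ee_rot: [-0.498, -0.501, -0.499, 0.502]
contact_force: [-0.3, -0.5, 0.8]
width: 0.051
```

Emit:
carry_out(deltas=[0.5,0,0,0,0,0,0.2,0.5,0,0,0,0,0,0.2,0.5,0,0,0,0,0,0.2,0,0,0,0,0,0,0.2,0,0,0,0,0,0,0.2])

```text
clock: 37.28
position: [0.4265, -0.1038, 0.0651]
ee_rot: [0.5, 0.5, 0.5, -0.5]
contact_force: [0.2, 0.5, 0.7]
width: 0.0513
```

```bash
python3 -c "
from st import *
go((.4262,-.1045,.024),0)
im=grab('side'); crop(im,290,150,400,240,6,'s14c')
im=grab('top'); crop(im,340,190,450,260,6,'t14c')"
```

```text
t 37.27 pos [ 0.4265 -0.1038  0.0651] xdir [ 0.  0. -1.] jawyaw 0.0 q [-0.4   0.24  2.03  0.    0.87 -0.4 ] w 0.0513 F [0.2 0.5 0.7] M [-0.04  0.01 -0.03]
shift units [ 0.685 -0.006  0.012]
yaw change deg -0.0 -> tool-x turn units 0.01
```

View pics/s14c.png

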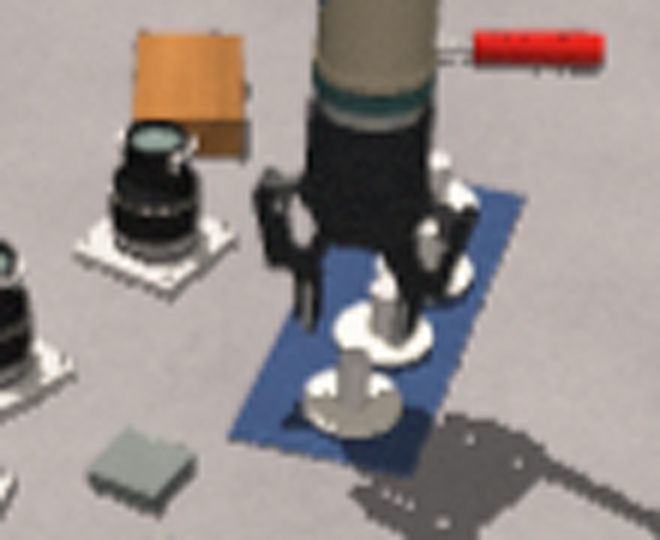

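View pics/t14c.png

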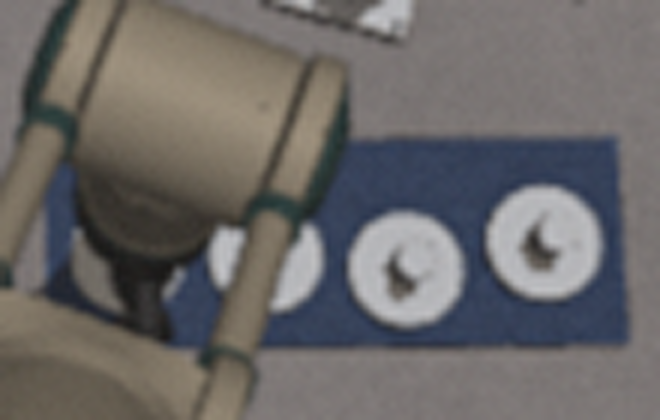

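Emit:
carry_out(deltas=[0.3,0,0.01,0,0,0,0.2,0.3,0,0,0,0,0,0.2,0.08,0,0,0,0,0,0.2,0,0,0,0,0,0,0.2,0,0,0,0,0,0,-1,0,0,0,0,0,0,-1,0,0,0,0,0,0,-1,0,0,0,0,0,0,-1,0,0,0,0,0,0,-1])

```text
clock: 38.5
position: [0.4267, -0.1051, 0.0248]
ee_rot: [0.5, 0.5, 0.499, -0.5]
contact_force: [-0.7, 0.4, 5.1]
width: 0.0198
```

```bash
python3 st.py
```

```text
t 38.5 pos [ 0.4267 -0.1051  0.0248] xdir [ 0.001 -0.001 -1.   ] jawyaw -0.0 q [-0.4   0.3   2.08 -0.    0.75 -0.4 ] w 0.0198 F [-0.7  0.4  5.1] M [-0.02  0.04 -0.  ]
```

Emit:
carry_out(deltas=[-0.2,0,0,0,0,0,-1,-0.5,0,0,0,0,0,-1,-0.6,0,0,0,0,0,-1,-0.6,0,0,0,0,0,-1,-0.5,0,0,0,0,0,-1,0,0,0,0,0,0,-1,0,0,0,0,0,0,-1])

```text
clock: 39.38
position: [0.4254, -0.1045, 0.1675]
ee_rot: [0.5, 0.5, 0.5, -0.5]
contact_force: [0.1, 0.0, -1.3]
width: 0.0199
```

```bash
python3 -c "
from st import *
go((.6105,.2405,.17),0)
im=grab('side'); crop(im,270,120,420,240,5,'s15c')"
```

```text
t 39.38 pos [ 0.4254 -0.1045  0.1675] xdir [-0.001  0.    -1.   ] jawyaw -0.0 q [-0.4   0.12  1.88 -0.    1.14 -0.4 ] w 0.0199 F [ 0.1  0.  -1.3] M [-0.03 -0.04  0.02]
shift units [-0.044  3.084 -5.75 ]
yaw change deg 0.0 -> tool-x turn units -0.0
```

View pics/s15c.png

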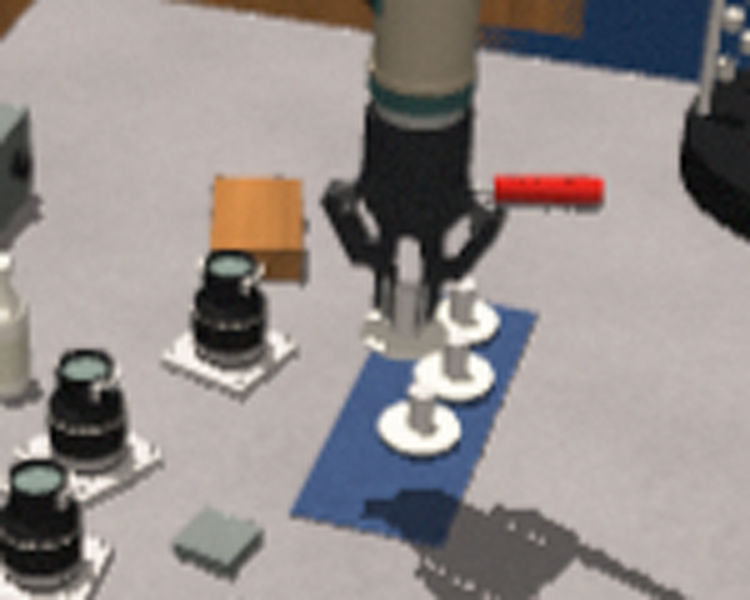

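Emit:
carry_out(deltas=[0,0.343,-0.639,0,0,0,-1,0,0.343,-0.639,0,0,0,-1,0,0.343,-0.639,0,0,0,-1,0,0.343,-0.639,0,0,0,-1,0,0.343,-0.639,0,0,0,-1,0,0.343,-0.639,0,0,0,-1,0,0.343,-0.639,0,0,0,-1,0,0.343,-0.639,0,0,0,-1,0,0.343,-0.639,0,0,0,-1,0,0,0,0,0,0,-1])

```text
clock: 40.67
position: [0.6118, 0.2427, 0.1653]
ee_rot: [0.5, 0.499, 0.501, -0.5]
contact_force: [-1.4, -0.4, -1.6]
width: 0.0198
```

Emit:
carry_out(deltas=[0.4,0,0,0,0,0,-1,0.2,0,0,0,0,0,-1,0,0,0,0,0,0,-1,0,0,0,0,0,0,-1])

```text
clock: 41.18
position: [0.6118, 0.2399, 0.1324]
ee_rot: [0.5, 0.5, 0.5, -0.5]
contact_force: [0.6, -0.3, -1.1]
width: 0.02
```

```bash
cat > disc.py <<'E'
from st import *
from meas import comps,center
def chk(off=.0208):
    """held disc seen from the side: circle fit on disc top plane vs TCP"""
    s=readout.get_state(); x,y,z=s["position"]; h=z-off+.011
    im=grab("side"); P=cloud(im); c=im["color"].astype(int)
    d=np.hypot(P[...,0]-x,P[...,1]-y)
    m=(c.min(-1)>115)&(c.max(-1)-c.min(-1)<40)&(np.abs(P[...,2]-h+.002)<.008)&(d<.045)
    k=max(comps(m,10),key=lambda a:a.sum()); q=np.argwhere(k)[:,::-1]
    p=onplane(im,q,h)[:,:2]; (cx,cy),r=cv2.minEnclosingCircle(p.astype(np.float32))
    print("disc c",round(cx,4),round(cy,4),"r",round(r,4),"tcp",np.round((x,y),4)," px",q.mean(0).round(0))
    u,v=q.mean(0).astype(int); crop(im,u-45,v-45,u+45,v+45,6,"held")
if __name__=="__main__": chk()
E
python3 disc.py; python3 -c "
from st import *
go((.6105,.2405,.1098),0)"
```

```text
disc c 0.6092 0.2467 r 0.0325 tcp [0.6118 0.2399]  px [267. 244.]
t 41.23 pos [0.612  0.24   0.1328] xdir [ 0.001  0.    -1.   ] jawyaw -0.0 q [ 0.27  0.46  1.47 -0.    1.21  0.27] w 0.02 F [ 0.9 -0.1 -0.7] M [ 0.02 -0.03  0.02]
shift units [ 0.383 -0.025 -0.009]
yaw change deg 0.0 -> tool-x turn units -0.01
```

View pics/held.png

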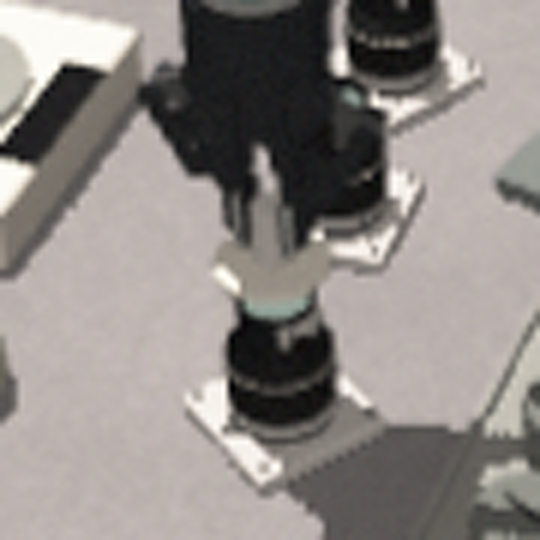

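Emit:
carry_out(deltas=[0.15,-0.028,-0.005,0,0,0,-1,0.1,0,0,0,0,0,-1,0.06,0,0,0,0,0,-1,0,0,0,0,0,0,-1,0,0,0,0,0,0,-1])

```text
clock: 41.85
position: [0.61, 0.2405, 0.1135]
ee_rot: [0.5, 0.5, 0.5, -0.5]
contact_force: [0.7, -1.2, -0.9]
width: 0.0203
```

```bash
python3 -c "
from st import *
go((.6105,.2405,.1098),0)
im=grab('side'); crop(im,222,199,312,289,6,'s16')"
```

```text
t 41.85 pos [0.61   0.2405 0.1135] xdir [ 0. -0. -1.] jawyaw -0.0 q [ 0.27  0.47  1.5  -0.    1.17  0.27] w 0.0203 F [ 0.7 -1.2 -0.9] M [-0.05 -0.   -0.06]
shift units [0.061 0.009 0.001]
yaw change deg 0.0 -> tool-x turn units -0.0
```

View pics/s16.png

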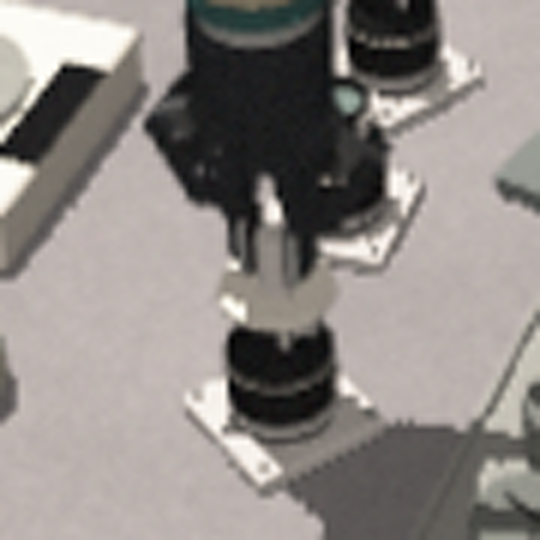

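Emit:
carry_out(deltas=[0.03,0,0,0,0,0,-1,0.03,0,0,0,0,0,-1,0,0,0,0,0,0,-1])

```text
clock: 42.28
position: [0.6099, 0.2405, 0.11]
ee_rot: [0.5, 0.5, 0.5, -0.5]
contact_force: [0.1, -1.1, 0.8]
width: 0.0198
```

Near seat; open slightly and retract.

Emit:
carry_out(deltas=[0.015,0,0,0,0,0,-1,0,0,0,0,0,0,-1,0,0,0,0,0,0,0.2,0,0,0,0,0,0,0.2,-0.2,0,0,0,0,0,0.2,-0.5,0,0,0,0,0,0.2,-0.5,0,0,0,0,0,0.2,0,0,0,0,0,0,0.2])

```text
clock: 43.28
position: [0.6118, 0.2411, 0.1845]
ee_rot: [0.501, 0.502, 0.499, -0.498]
contact_force: [0.5, -0.4, -0.5]
width: 0.0513
```

```bash
python3 -c "
from st import *
go((.425,-.182,.18),0)
im=grab('side'); crop(im,222,199,312,289,6,'s17')
im=grab('top'); crop(im,200,120,450,260,3.2,'t17')"; python3 meas.py | grep top
```

```text
t 43.27 pos [0.6118 0.2411 0.1845] xdir [ 0.007  0.002 -1.   ] jawyaw -0.0 q [ 0.27  0.42  1.4  -0.    1.32  0.27] w 0.0513 F [ 0.5 -0.4 -0.5] M [-0.    0.03 -0.02]
shift units [ 0.041 -3.113  7.052]
yaw change deg 0.0 -> tool-x turn units -0.0
top disc [ 0.4286 -0.3392  0.0308  0.0322] 224
top disc [ 0.424  -0.1817  0.0306  0.0319] 229
top disc [ 0.4146 -0.2602  0.0303  0.032 ] 224
top handle [ 0.4289 -0.3373  0.0101  0.0116] 36
top handle [ 0.4245 -0.1795  0.0092  0.011 ] 31
top handle [ 0.4151 -0.2582  0.0095  0.0114] 33
```

View pics/s17.png

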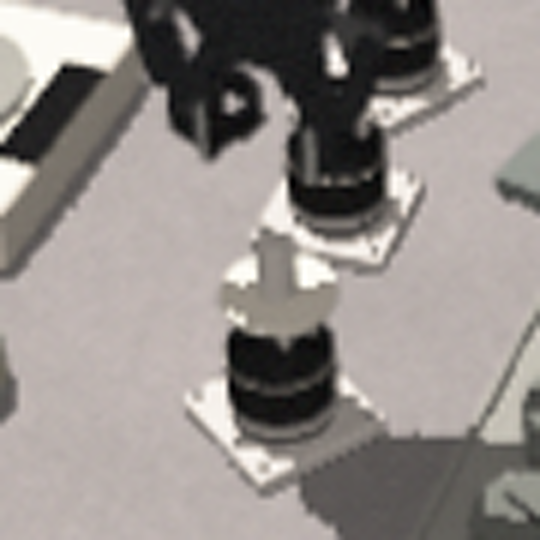

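View pics/t17.png

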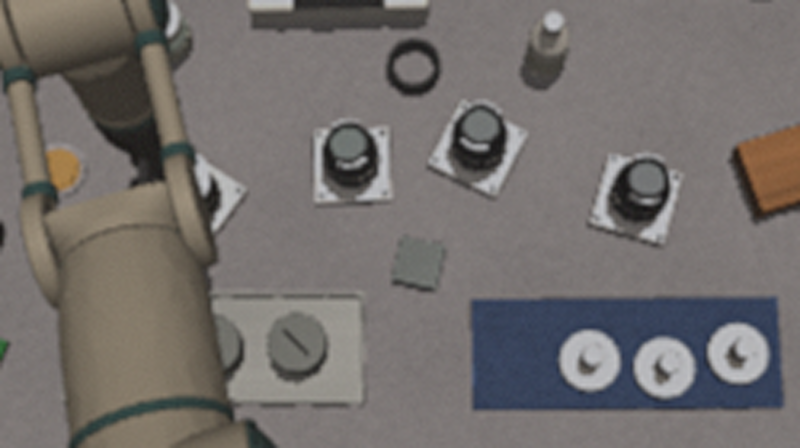

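Emit:
carry_out(deltas=[0,-0.308,0.704,0,0,0,0.2,0,-0.308,0.704,0,0,0,0.2,0,-0.308,0.704,0,0,0,0.2,0,-0.308,0.704,0,0,0,0.2,0,-0.308,0.704,0,0,0,0.2,0,-0.308,0.704,0,0,0,0.2,0,-0.308,0.704,0,0,0,0.2,0,-0.308,0.704,0,0,0,0.2,0,-0.308,0.704,0,0,0,0.2,0,-0.308,0.704,0,0,0,0.2])

```text
clock: 44.72
position: [0.4236, -0.1827, 0.1799]
ee_rot: [0.499, 0.5, 0.501, -0.5]
contact_force: [0.1, -0.1, -0.7]
width: 0.0516
```

Emit:
carry_out(deltas=[0,0,0,0,0,0,0.2,0.5,0,0,0,0,0,0.2,0.5,0,0,0,0,0,0.2,0.5,0,0,0,0,0,0.2,0.3,0,0,0,0,0,0.2,0,0,0,0,0,0,0.2,0,0,0,0,0,0,0.2])

```text
clock: 45.6
position: [0.4254, -0.1815, 0.0732]
ee_rot: [0.5, 0.5, 0.5, -0.5]
contact_force: [-0.3, -0.5, 0.7]
width: 0.0512
```

```bash
python3 -c "
from st import *
go((.425,-.182,.0248),0)
im=grab('side'); crop(im,290,150,400,240,6,'s18')"
```

```text
t 45.6 pos [ 0.4254 -0.1815  0.0732] xdir [ 0. -0. -1.] jawyaw 0.0 q [-0.55  0.26  1.97  0.    0.91 -0.55] w 0.0512 F [-0.3 -0.5  0.7] M [-0.05 -0.05  0.03]
shift units [ 0.806 -0.007  0.008]
yaw change deg -0.0 -> tool-x turn units 0.01
```

View pics/s18.png

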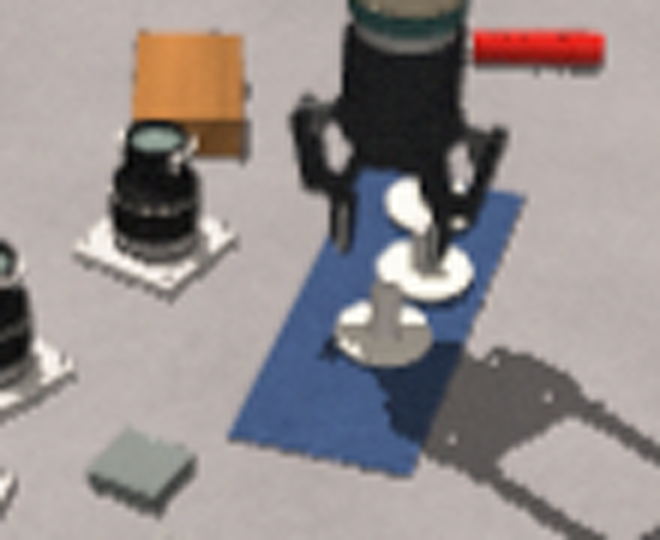

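Emit:
carry_out(deltas=[0.35,0,0.005,0,0,0,0.2,0.35,0,0,0,0,0,0.2,0.1,0,0,0,0,0,0.2,0,0,0,0,0,0,0.2,0,0,0,0,0,0,-1,0,0,0,0,0,0,-1,0,0,0,0,0,0,-1,0,0,0,0,0,0,-1,0,0,0,0,0,0,-1])

```text
clock: 46.78
position: [0.4255, -0.1826, 0.0259]
ee_rot: [0.501, 0.5, 0.499, -0.5]
contact_force: [-0.7, -0.5, 5.7]
width: 0.0198
```

Emit:
carry_out(deltas=[-0.2,0,0,0,0,0,-1,-0.5,0,0,0,0,0,-1,-0.6,0,0,0,0,0,-1,-0.6,0,0,0,0,0,-1,-0.5,0,0,0,0,0,-1,0,0,0,0,0,0,-1,0,0,0,0,0,0,-1])

```text
clock: 47.65
position: [0.4242, -0.1817, 0.1683]
ee_rot: [0.5, 0.5, 0.5, -0.5]
contact_force: [-0.0, 0.3, -1.4]
width: 0.0199
```

```bash
python3 -c "
from st import *
go((.646,.068,.17),0)
im=grab('side'); crop(im,270,120,420,240,5,'s19')"
```

```text
t 47.65 pos [ 0.4242 -0.1817  0.1683] xdir [-0.001  0.001 -1.   ] jawyaw -0.0 q [-0.56  0.15  1.84 -0.    1.15 -0.56] w 0.0199 F [-0.   0.3 -1.4] M [-0.    0.01 -0.  ]
shift units [-0.029  3.695 -4.163]
yaw change deg 0.0 -> tool-x turn units -0.0
```

View pics/s19.png

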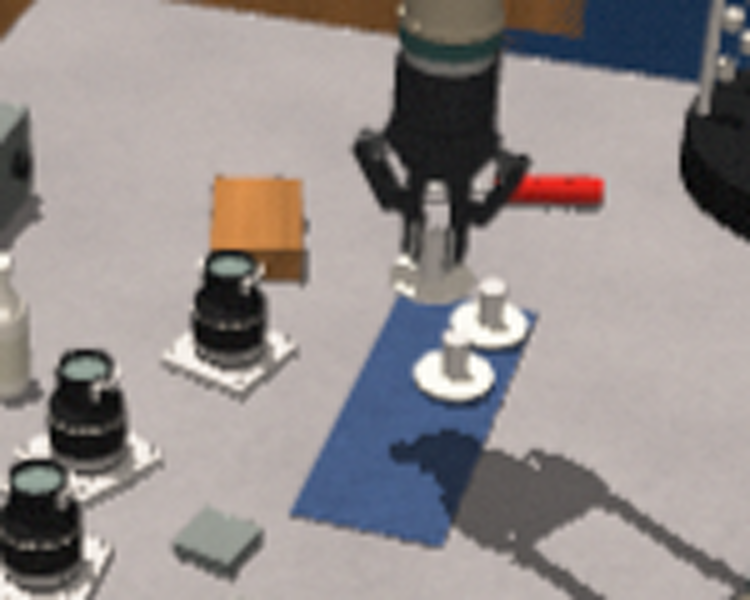

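Emit:
carry_out(deltas=[0,0.409,-0.463,0,0,0,-1,0,0.409,-0.463,0,0,0,-1,0,0.409,-0.463,0,0,0,-1,0,0.409,-0.463,0,0,0,-1,0,0.409,-0.463,0,0,0,-1,0,0.409,-0.463,0,0,0,-1,0,0.409,-0.463,0,0,0,-1,0,0.409,-0.463,0,0,0,-1,0,0.409,-0.463,0,0,0,-1,0,0,0,0,0,0,-1])

```text
clock: 48.95
position: [0.6465, 0.0698, 0.1663]
ee_rot: [0.5, 0.499, 0.501, -0.5]
contact_force: [-0.6, -0.3, -1.2]
width: 0.0196
```

Emit:
carry_out(deltas=[0.4,0,0,0,0,0,-1,0.2,0,0,0,0,0,-1,0,0,0,0,0,0,-1,0,0,0,0,0,0,-1])

```text
clock: 49.45
position: [0.646, 0.0674, 0.1333]
ee_rot: [0.5, 0.5, 0.5, -0.5]
contact_force: [-0.5, 0.2, -0.1]
width: 0.0197
```

```bash
python3 -c "
from st import *
go((.646,.068,.1109),0)
im=grab('side'); u,v=proj(im,(.646,.068,.1))[0].astype(int); crop(im,u-45,v-45,u+45,v+45,6,'s20')"
```

```text
t 49.45 pos [0.646  0.0674 0.1333] xdir [ 0.001 -0.    -1.   ] jawyaw -0.0 q [-0.    0.45  1.49 -0.    1.21 -0.  ] w 0.0197 F [-0.5  0.2 -0.1] M [-0.    0.04 -0.03]
shift units [ 0.374 -0.001 -0.01 ]
yaw change deg 0.0 -> tool-x turn units -0.01
```

View pics/s20.png

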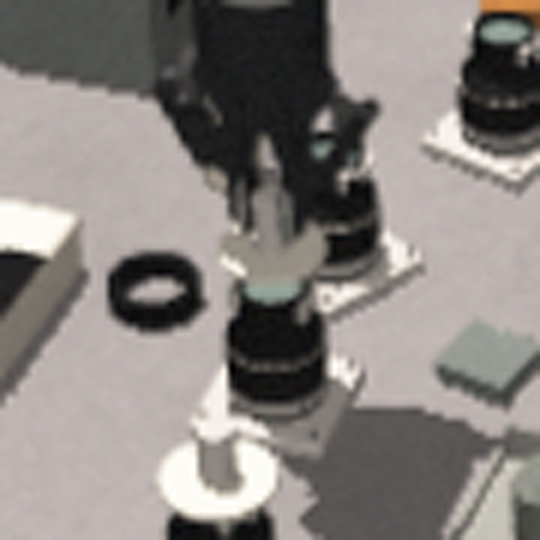

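Emit:
carry_out(deltas=[0.15,-0.005,-0.005,0,0,0,-1,0.1,0,0,0,0,0,-1,0.06,0,0,0,0,0,-1,0,0,0,0,0,0,-1,0,0,0,0,0,0,-1])

```text
clock: 50.12
position: [0.6457, 0.0681, 0.1144]
ee_rot: [0.5, 0.5, 0.5, -0.5]
contact_force: [0.3, 0.1, -0.3]
width: 0.0197
```

Emit:
carry_out(deltas=[0.03,0,0,0,0,0,-1,0.03,0,0,0,0,0,-1,0,0,0,0,0,0,-1])

```text
clock: 50.5
position: [0.6457, 0.0681, 0.111]
ee_rot: [0.5, 0.5, 0.5, -0.5]
contact_force: [-1.3, -0.4, 1.8]
width: 0.0201
```

Emit:
carry_out(deltas=[0.01,0,0,0,0,0,-1,0,0,0,0,0,0,-1,0,0,0,0,0,0,0.2,0,0,0,0,0,0,0.2,-0.2,0,0,0,0,0,0.2,-0.5,0,0,0,0,0,0.2,-0.5,0,0,0,0,0,0.2,0,0,0,0,0,0,0.2])

```text
clock: 51.5
position: [0.6476, 0.0681, 0.1857]
ee_rot: [0.502, 0.502, 0.498, -0.498]
contact_force: [0.4, 0.9, -0.7]
width: 0.0513
```

```bash
python3 -c "
from st import *
go((.4158,-.260,.18),0)
im=grab('side'); u,v=proj(im,(.646,.068,.1))[0].astype(int); crop(im,u-45,v-45,u+45,v+45,6,'s21')
im=grab('top'); crop(im,200,120,450,260,3.2,'t21')"; python3 meas.py | grep top
```

```text
t 51.5 pos [0.6476 0.0681 0.1857] xdir [ 0.007 -0.    -1.   ] jawyaw -0.0 q [-0.    0.41  1.41 -0.    1.31 -0.  ] w 0.0513 F [ 0.4  0.9 -0.7] M [ 0.   -0.02  0.01]
shift units [ 0.068 -3.863  5.469]
yaw change deg 0.0 -> tool-x turn units -0.0
top disc [ 0.4148 -0.2601  0.0304  0.032 ] 225
top disc [ 0.404  -0.3421  0.0306  0.0322] 228
top handle [ 0.4151 -0.2577  0.0097  0.0113] 30
top handle [ 0.4044 -0.3392  0.01    0.0114] 37
```

View pics/s21.png

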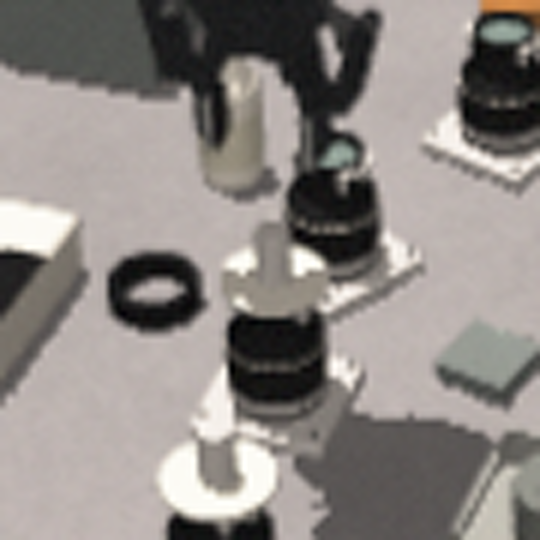

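View pics/t21.png

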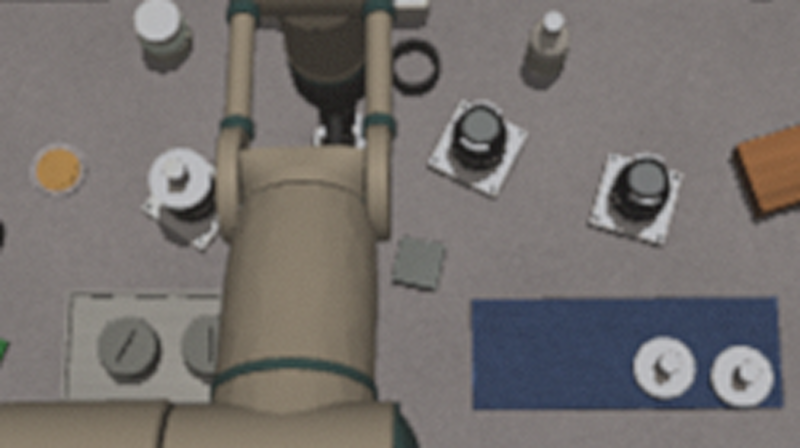

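Emit:
carry_out(deltas=[0,-0.426,0.608,0,0,0,0.2,0,-0.426,0.608,0,0,0,0.2,0,-0.426,0.608,0,0,0,0.2,0,-0.426,0.608,0,0,0,0.2,0,-0.426,0.608,0,0,0,0.2,0,-0.426,0.608,0,0,0,0.2,0,-0.426,0.608,0,0,0,0.2,0,-0.426,0.608,0,0,0,0.2,0,-0.426,0.608,0,0,0,0.2])

```text
clock: 52.82
position: [0.4139, -0.2608, 0.1811]
ee_rot: [0.499, 0.5, 0.501, -0.5]
contact_force: [1.2, -0.3, -0.3]
width: 0.0512
```

Emit:
carry_out(deltas=[0,0,0,0,0,0,0.2,0.5,0,0,0,0,0,0.2,0.5,0,0,0,0,0,0.2,0.5,0,0,0,0,0,0.2,0.3,0,0,0,0,0,0.2,0,0,0,0,0,0,0.2,0,0,0,0,0,0,0.2])

```text
clock: 53.7
position: [0.416, -0.2599, 0.0744]
ee_rot: [0.5, 0.5, 0.5, -0.5]
contact_force: [-0.6, 0.4, 0.7]
width: 0.0515
```

```bash
python3 -c "
from st import *
go((.4158,-.260,.0248),0)
im=grab('side'); crop(im,290,150,400,240,6,'s22')"
```

```text
t 53.7 pos [ 0.416  -0.2599  0.0744] xdir [ 0. -0. -1.] jawyaw 0.0 q [-0.7   0.3   1.92  0.    0.93 -0.7 ] w 0.0515 F [-0.6  0.4  0.7] M [ 0.02 -0.02 -0.  ]
shift units [ 0.826 -0.004  0.001]
yaw change deg -0.0 -> tool-x turn units 0.0
```

View pics/s22.png

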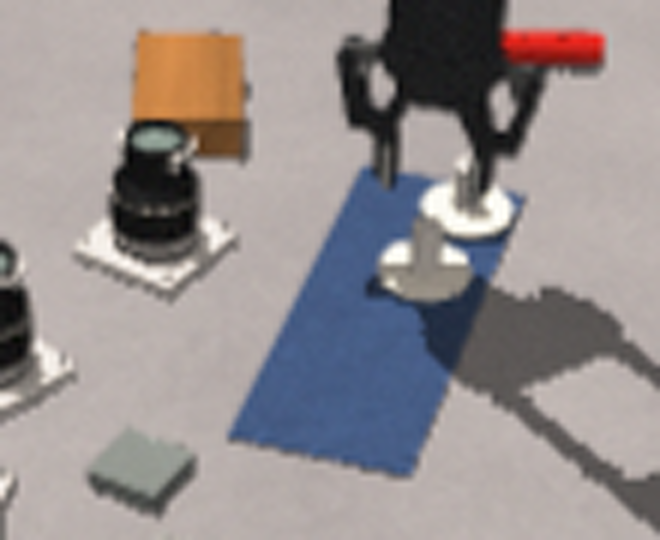

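Emit:
carry_out(deltas=[0.35,0,0,0,0,0,0.2,0.35,0,0,0,0,0,0.2,0.12,0,0,0,0,0,0.2,0,0,0,0,0,0,0.2,0,0,0,0,0,0,-1,0,0,0,0,0,0,-1,0,0,0,0,0,0,-1,0,0,0,0,0,0,-1,0,0,0,0,0,0,-1])

```text
clock: 54.88
position: [0.4161, -0.2607, 0.0259]
ee_rot: [0.501, 0.5, 0.499, -0.5]
contact_force: [-0.2, 0.7, 5.5]
width: 0.0195
```

Emit:
carry_out(deltas=[-0.2,0,0,0,0,0,-1,-0.5,0,0,0,0,0,-1,-0.6,0,0,0,0,0,-1,-0.6,0,0,0,0,0,-1,-0.5,0,0,0,0,0,-1,0,0,0,0,0,0,-1,0,0,0,0,0,0,-1])

```text
clock: 55.75
position: [0.4148, -0.2596, 0.1683]
ee_rot: [0.499, 0.5, 0.5, -0.5]
contact_force: [0.2, 0.9, -1.3]
width: 0.0199
```

```bash
python3 -c "
from st import *
go((.662,-.0693,.17),0)
im=grab('side'); crop(im,270,120,420,240,5,'s23')"
```

```text
t 55.75 pos [ 0.4148 -0.2596  0.1683] xdir [-0.001  0.001 -1.   ] jawyaw -0.0 q [-0.7   0.19  1.78 -0.    1.17 -0.7 ] w 0.0199 F [ 0.2  0.9 -1.3] M [ 0.04 -0.01  0.04]
shift units [-0.03   4.12  -3.173]
yaw change deg 0.0 -> tool-x turn units -0.0
```

View pics/s23.png

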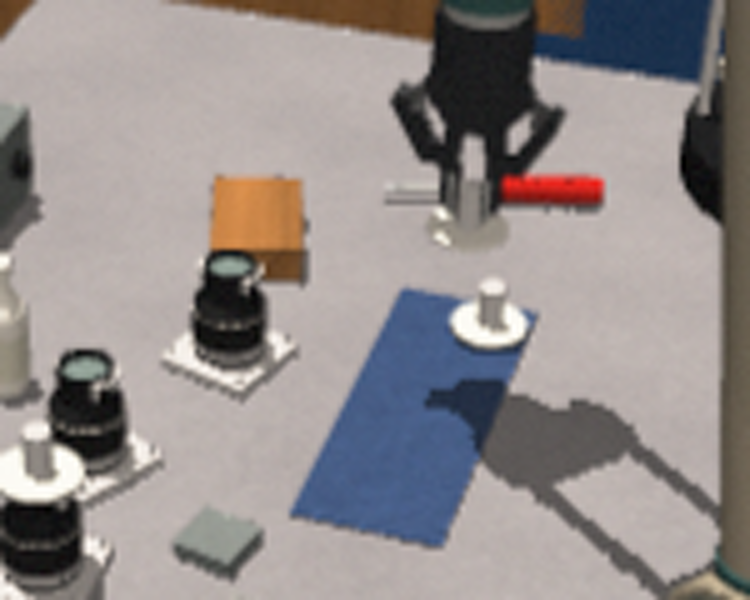

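Emit:
carry_out(deltas=[0,0.456,-0.353,0,0,0,-1,0,0.456,-0.353,0,0,0,-1,0,0.456,-0.353,0,0,0,-1,0,0.456,-0.353,0,0,0,-1,0,0.456,-0.353,0,0,0,-1,0,0.456,-0.353,0,0,0,-1,0,0.456,-0.353,0,0,0,-1,0,0.456,-0.353,0,0,0,-1,0,0.456,-0.353,0,0,0,-1,0,0,0,0,0,0,-1])

```text
clock: 57.05
position: [0.6625, -0.0678, 0.1664]
ee_rot: [0.5, 0.499, 0.501, -0.5]
contact_force: [-0.9, -0.6, -0.2]
width: 0.02
```

Emit:
carry_out(deltas=[0.4,0,0,0,0,0,-1,0.2,0,0,0,0,0,-1,0,0,0,0,0,0,-1,0,0,0,0,0,0,-1])

```text
clock: 57.55
position: [0.6618, -0.07, 0.1334]
ee_rot: [0.5, 0.5, 0.5, -0.5]
contact_force: [-0.1, -0.1, -0.6]
width: 0.0197
```

```bash
python3 -c "
from st import *
go((.662,-.0693,.1109),0)
im=grab('side'); u,v=proj(im,(.662,-.0693,.1))[0].astype(int); crop(im,u-45,v-45,u+45,v+45,6,'s24')"
```

```text
t 57.55 pos [ 0.6618 -0.07    0.1334] xdir [ 0.001 -0.    -1.   ] jawyaw -0.0 q [-0.21  0.47  1.45 -0.    1.22 -0.21] w 0.0197 F [-0.1 -0.1 -0.6] M [-0.01  0.01 -0.  ]
shift units [ 0.374  0.003 -0.013]
yaw change deg 0.0 -> tool-x turn units -0.01
```

View pics/s24.png

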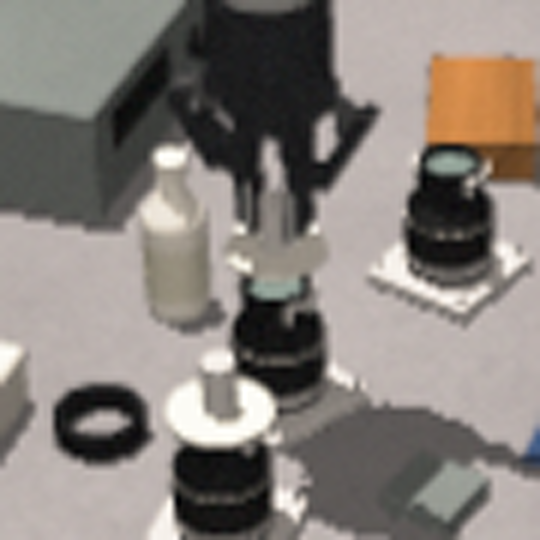

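Emit:
carry_out(deltas=[0.15,0,-0.008,0,0,0,-1,0.1,0,0,0,0,0,-1,0.06,0,0,0,0,0,-1,0,0,0,0,0,0,-1,0,0,0,0,0,0,-1])

```text
clock: 58.22
position: [0.6619, -0.0691, 0.1144]
ee_rot: [0.5, 0.5, 0.5, -0.5]
contact_force: [0.2, -0.8, -0.7]
width: 0.02
```

Emit:
carry_out(deltas=[0.03,0,0,0,0,0,-1,0.03,0,0,0,0,0,-1,0,0,0,0,0,0,-1])

```text
clock: 58.6
position: [0.6618, -0.0692, 0.111]
ee_rot: [0.5, 0.5, 0.5, -0.5]
contact_force: [-0.4, 0.3, 1.2]
width: 0.0198
```

Emit:
carry_out(deltas=[0.01,0,0,0,0,0,-1,0,0,0,0,0,0,-1,0,0,0,0,0,0,0.2,0,0,0,0,0,0,0.2,-0.2,0,0,0,0,0,0.2,-0.5,0,0,0,0,0,0.2,-0.5,0,0,0,0,0,0.2,0,0,0,0,0,0,0.2])

```text
clock: 59.6
position: [0.6637, -0.0695, 0.1858]
ee_rot: [0.502, 0.501, 0.498, -0.499]
contact_force: [-0.5, 0.8, -0.7]
width: 0.0511
```

```bash
python3 -c "
from st import *
go((.405,-.342,.18),0)
im=grab('side'); u,v=proj(im,(.662,-.0693,.1))[0].astype(int); crop(im,u-45,v-45,u+45,v+45,6,'s25')
im=grab('top'); crop(im,200,120,450,260,3.2,'t25')"; python3 meas.py | grep top
```

```text
t 59.6 pos [ 0.6637 -0.0695  0.1858] xdir [ 0.007 -0.002 -1.   ] jawyaw -0.0 q [-0.21  0.44  1.37 -0.    1.33 -0.21] w 0.0511 F [-0.5  0.8 -0.7] M [-0.08  0.    0.01]
shift units [ 0.073 -4.312  4.542]
yaw change deg 0.0 -> tool-x turn units -0.0
top disc [ 0.404  -0.342   0.0308  0.0323] 230
top handle [ 0.4046 -0.3398  0.0096  0.0108] 35
```

View pics/s25.png

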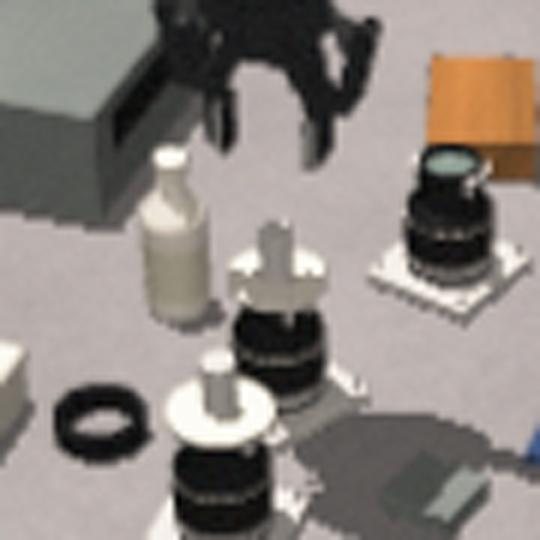

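View pics/t25.png

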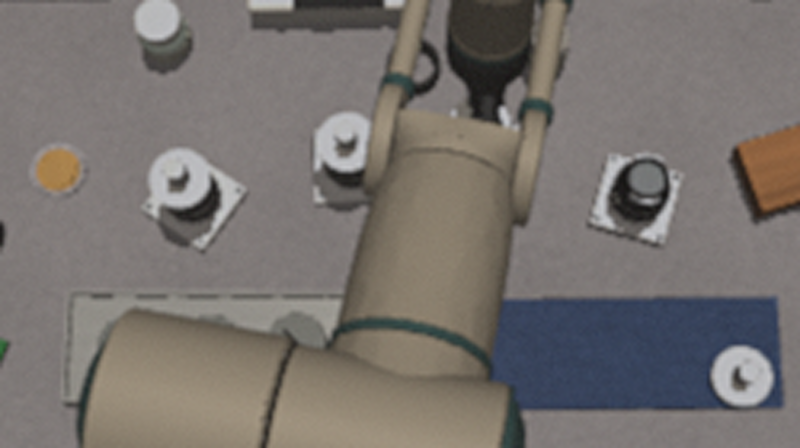

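Emit:
carry_out(deltas=[0,-0.476,0.505,0,0,0,0.2,0,-0.476,0.505,0,0,0,0.2,0,-0.476,0.505,0,0,0,0.2,0,-0.476,0.505,0,0,0,0.2,0,-0.476,0.505,0,0,0,0.2,0,-0.476,0.505,0,0,0,0.2,0,-0.476,0.505,0,0,0,0.2,0,-0.476,0.505,0,0,0,0.2,0,-0.476,0.505,0,0,0,0.2])

```text
clock: 60.92
position: [0.4031, -0.3421, 0.1809]
ee_rot: [0.499, 0.5, 0.501, -0.5]
contact_force: [1.3, 0.3, 0.1]
width: 0.0515
```

Emit:
carry_out(deltas=[0,0,0,0,0,0,0.2,0.5,0,0,0,0,0,0.2,0.5,0,0,0,0,0,0.2,0.5,0,0,0,0,0,0.2,0.3,0,0,0,0,0,0.2,0,0,0,0,0,0,0.2,0,0,0,0,0,0,0.2])

```text
clock: 61.8
position: [0.4052, -0.3416, 0.0744]
ee_rot: [0.5, 0.5, 0.5, -0.5]
contact_force: [-0.2, 0.5, -0.4]
width: 0.0514
```

```bash
python3 -c "
from st import *
go((.405,-.342,.0248),0)
im=grab('side'); crop(im,310,120,420,220,5,'s26')"
```

```text
t 61.8 pos [ 0.4052 -0.3416  0.0744] xdir [ 0. -0. -1.] jawyaw 0.0 q [-0.83  0.35  1.83  0.    0.96 -0.83] w 0.0514 F [-0.2  0.5 -0.4] M [-0.03 -0.    0.01]
shift units [ 0.827 -0.004  0.006]
yaw change deg -0.0 -> tool-x turn units 0.0
```

View pics/s26.png

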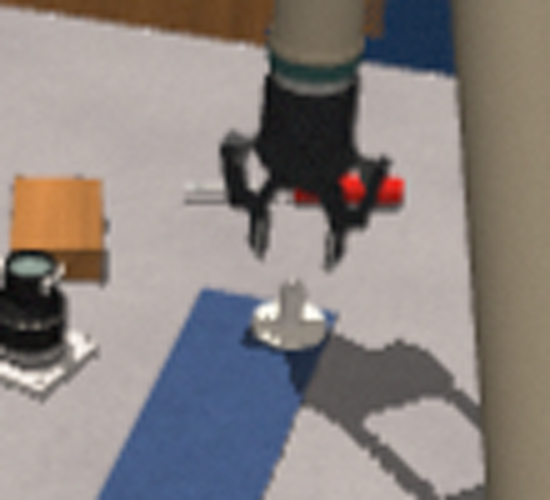

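Emit:
carry_out(deltas=[0.35,0,0,0,0,0,0.2,0.35,0,0,0,0,0,0.2,0.12,0,0,0,0,0,0.2,0,0,0,0,0,0,0.2,0,0,0,0,0,0,-1,0,0,0,0,0,0,-1,0,0,0,0,0,0,-1,0,0,0,0,0,0,-1,0,0,0,0,0,0,-1])

```text
clock: 62.98
position: [0.4053, -0.3424, 0.026]
ee_rot: [0.501, 0.5, 0.499, -0.5]
contact_force: [-0.5, -0.3, 5.8]
width: 0.0201
```

Emit:
carry_out(deltas=[-0.2,0,0,0,0,0,-1,-0.5,0,0,0,0,0,-1,-0.6,0,0,0,0,0,-1,-0.6,0,0,0,0,0,-1,-0.5,0,0,0,0,0,-1,0,0,0,0,0,0,-1,0,0,0,0,0,0,-1])

```text
clock: 63.85
position: [0.404, -0.3411, 0.1682]
ee_rot: [0.499, 0.5, 0.5, -0.5]
contact_force: [-1.2, 0.7, -0.1]
width: 0.0197
```

```bash
python3 -c "
from st import *
go((.602,-.2398,.17),0)
im=grab('side'); crop(im,270,100,420,220,5,'s27')"
```

```text
t 63.85 pos [ 0.404  -0.3411  0.1682] xdir [-0.001  0.001 -1.   ] jawyaw -0.0 q [-0.83  0.25  1.7  -0.    1.19 -0.83] w 0.0197 F [-1.2  0.7 -0.1] M [-0.01 -0.02 -0.01]
shift units [-0.031  3.3   -1.689]
yaw change deg 0.0 -> tool-x turn units -0.0
```

View pics/s27.png

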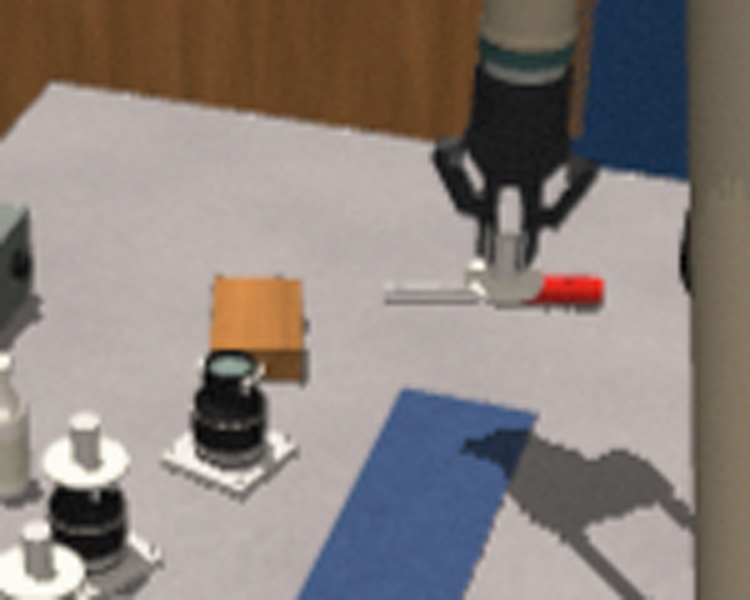

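Emit:
carry_out(deltas=[0,0.547,-0.283,0,0,0,-1,0,0.547,-0.283,0,0,0,-1,0,0.547,-0.283,0,0,0,-1,0,0.547,-0.283,0,0,0,-1,0,0.547,-0.283,0,0,0,-1,0,0.547,-0.283,0,0,0,-1,0,0,0,0,0,0,-1,0.4,0,0,0,0,0,-1,0.2,0,0,0,0,0,-1,0,0,0,0,0,0,-1])

```text
clock: 65.15
position: [0.5999, -0.2398, 0.1311]
ee_rot: [0.498, 0.5, 0.501, -0.501]
contact_force: [0.4, 0.0, -0.5]
width: 0.0197
```

Emit:
carry_out(deltas=[0,0,0,0,0,0,-1])

```text
clock: 65.28
position: [0.6016, -0.2404, 0.1334]
ee_rot: [0.5, 0.5, 0.5, -0.5]
contact_force: [0.0, -0.8, -0.3]
width: 0.0197
```

```bash
python3 -c "
from st import *
go((.602,-.2398,.111),0)
im=grab('side'); u,v=proj(im,(.602,-.2398,.1))[0].astype(int); crop(im,u-45,v-45,u+45,v+45,6,'s28')"
```

```text
t 65.28 pos [ 0.6016 -0.2404  0.1334] xdir [ 0.001 -0.    -1.   ] jawyaw -0.0 q [-0.49  0.45  1.49 -0.    1.2  -0.49] w 0.0197 F [ 0.  -0.8 -0.3] M [-0.07 -0.01 -0.01]
shift units [ 0.373  0.007 -0.01 ]
yaw change deg 0.0 -> tool-x turn units -0.01
```

View pics/s28.png

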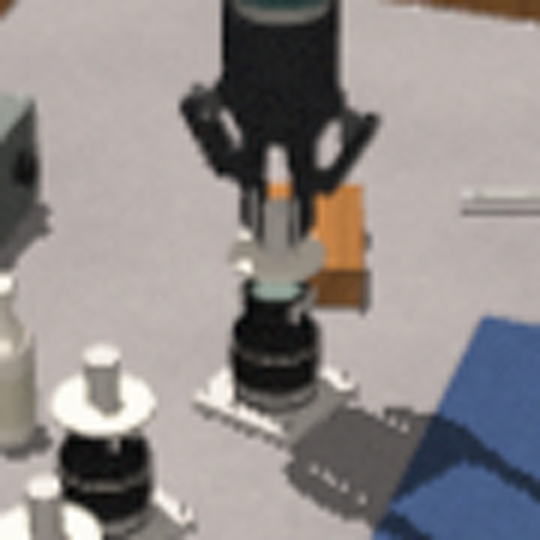

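Emit:
carry_out(deltas=[0.15,0.005,-0.008,0,0,0,-1,0.1,0,0,0,0,0,-1,0.06,0,0,0,0,0,-1,0,0,0,0,0,0,-1,0,0,0,0,0,0,-1])

```text
clock: 65.95
position: [0.602, -0.2395, 0.1144]
ee_rot: [0.5, 0.5, 0.5, -0.5]
contact_force: [0.4, -0.1, -0.1]
width: 0.0197
```

Emit:
carry_out(deltas=[0.03,0,0,0,0,0,-1,0.03,0,0,0,0,0,-1,0,0,0,0,0,0,-1])

```text
clock: 66.32
position: [0.6019, -0.2395, 0.1111]
ee_rot: [0.5, 0.5, 0.5, -0.5]
contact_force: [-0.1, 0.4, 1.7]
width: 0.0197
```

Release, rise and step aside toward the robot's right to clear the views.

Emit:
carry_out(deltas=[0.01,0,0,0,0,0,-1,0,0,0,0,0,0,-1,0,0,0,0,0,0,0.2,0,0,0,0,0,0,0.2,-0.2,0,0,0,0,0,0.2,-0.5,0,0,0,0,0,0.2,-0.6,0,0,0,0,0,0.2,-0.5,0,0,0,0,0,0.2,0,-0.5,0.6,0,0,0,0.2,0,-0.5,0.6,0,0,0,0.2])

```text
clock: 67.58
position: [0.5419, -0.3121, 0.2196]
ee_rot: [0.501, 0.5, 0.499, -0.5]
contact_force: [0.5, -1.0, -0.4]
width: 0.0514
```

Emit:
carry_out(deltas=[0,-0.7,0.6,0,0,0,0.2,0,-0.7,0.6,0,0,0,0.2,0,-0.7,0.6,0,0,0,0.2,0,-0.7,0.6,0,0,0,0.2,0,-0.7,0.6,0,0,0,0.2,0,0,0.6,0,0,0,0.2,0,0,0,0,0,0,0.2,0,0,0,0,0,0,0.2])

```text
clock: 68.58
position: [0.3318, -0.5269, 0.2183]
ee_rot: [0.5, 0.5, 0.5, -0.5]
contact_force: [-0.1, 0.9, 0.2]
width: 0.0515
```

```bash
cat > final.py <<'E'
from meas import *
from st import st
st()
im=grab("top"); crop(im,180,120,460,260,2.8,"tF"); P=cloud(im); c=im["color"].astype(int)
L={"A":(.646,.068),"B":(.662,-.0693),"C":(.602,-.2397),"D":(.6105,.2405)}
for n,(x,y) in L.items():
    d=np.hypot(P[...,0]-x,P[...,1]-y)
    m=(d<.05)&(P[...,2]>.09)&(P[...,2]<.112)
    k=comps(m,20)
    for q in k:
        Q=P[q]; A=np.c_[Q[:,:2],np.ones(len(Q))]; w=np.linalg.lstsq(A,Q[:,2],rcond=None)[0]
        print(n,"disc",np.round(center(im,q,.100),4),q.sum(),"medz",np.median(Q[:,2]).round(4),"slope",w[:2].round(3))
    for q in comps((d<.05)&(P[...,2]>.128)&(P[...,2]<.145),5): print(n,"handle",np.round(center(im,q,.136),4))
for q in comps((P[...,2]>.036)&(P[...,2]<.052)&(P[...,0]>.36)&(P[...,0]<.54)&(P[...,1]>.03)&(P[...,1]<.4),30):
    print("cap",np.round(center(im,q,.044),4),np.median(P[q][:,2]).round(4))
im=grab("side"); crop(im,210,130,400,310,4,"sF")
E
python3 final.py
```

```text
t 68.58 pos [ 0.3318 -0.5269  0.2183] xdir [ 0.     0.001 -1.   ] jawyaw -0.0 q [-1.12  0.35  1.42  0.    1.37 -1.12] w 0.0515 F [-0.1  0.9  0.2] M [ 0.07 -0.03  0.03]
A disc [0.6452 0.0696 0.0303 0.0319] 231 medz 0.1003 slope [-0.002 -0.003]
A handle [0.644  0.0699 0.0102 0.0115]
B disc [ 0.6616 -0.0678  0.0306  0.0321] 237 medz 0.1002 slope [-0.023 -0.009]
B handle [ 0.6608 -0.0678  0.0097  0.011 ]
C disc [ 0.6017 -0.2375  0.0304  0.0321] 237 medz 0.1003 slope [-0.01   0.017]
C handle [ 0.6008 -0.2371  0.0099  0.0118]
D disc [0.6096 0.2426 0.0306 0.032 ] 237 medz 0.1005 slope [-0.005 -0.009]
D handle [0.6086 0.2417 0.0098 0.0119]
cap [0.4451 0.1267 0.0299 0.0317] 0.0441
cap [0.4452 0.3042 0.0298 0.0318] 0.0443
cap [0.445  0.2163 0.03   0.0319] 0.0438
```

View pics/tF.png

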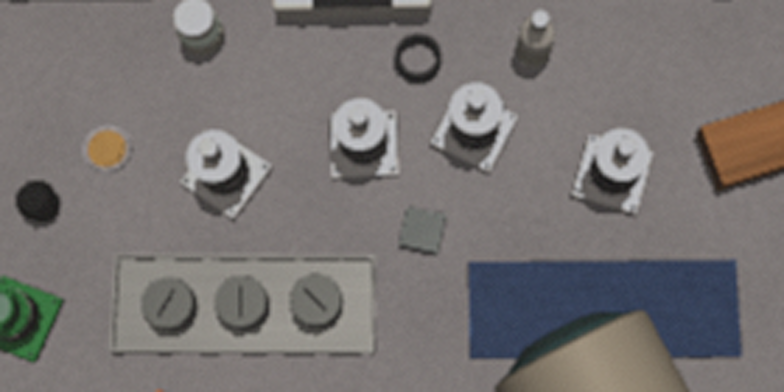

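View pics/sF.png

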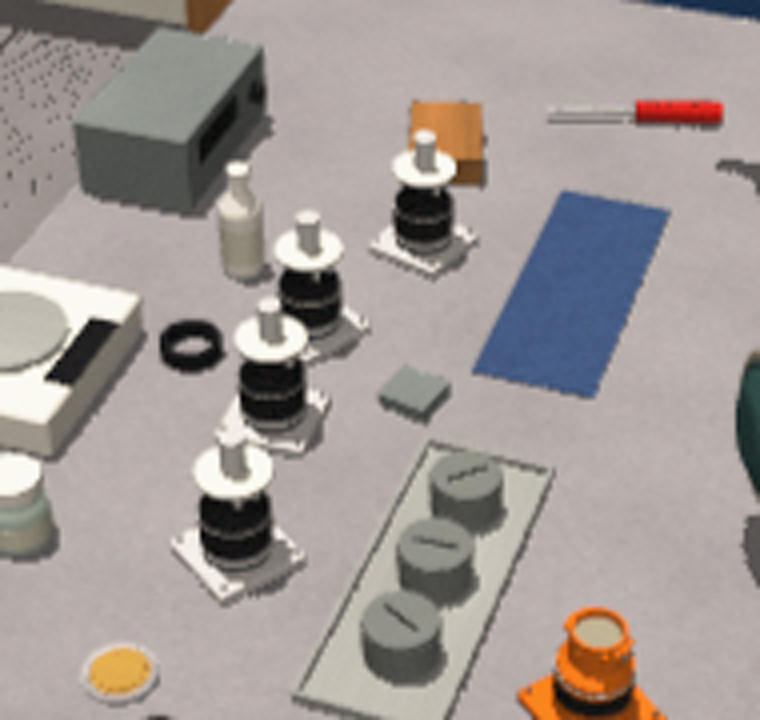

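```bash
python3 -c "
from rig import job
print(job.sign_off())"
```

```text
the job is handed in; nothing more can be done
None
```

I twisted off the three caps that were there and stood them open side down in the tray. I then seated a diffuser on each of the four lenses and handed the job in at about 69 s. No verdict was reported.

**Before moving:** Four black lenses fit the description. Three wore a cap, and the lens at y ≈ 0.24 m was bare. I left the green and orange look-alikes alone.

**During the run:** One diffuser on the mat was knocked about 2.5 cm aside. I measured it again before picking it up. I saw no slackening of the grip.

**Last checks, with the arm standing clear:**

| Check | Measured | Should be |
|---|---|---|
| Height of the four disc tops | 100.2–100.5 mm | 100 mm when seated |
| Diffuser centring on the lens axes | within about 2.4 mm | 5.5 mm or less |
| Disc tilt | 0.025 rad or less | under 0.05 rad |
| Height of the three cap tops | about 44 mm | 44 mm on the tray floor |
| Cap spacing in the tray | about 90 mm, inside the walls | within the tray |

- **Centring:** the reading includes the top camera's offset of about 1 mm, which showed up against the arm's own positions.
- **Side-view check that disagreed:** a circle fit to the first held disc came out about 7 mm from the tool. I took this for part of the disc being hidden, and ignored it; the plug went in with about 1 N of force.
- **Bystanders:** none looked displaced in the final pictures, but I did not measure their positions.

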